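Load and lock a small printing screen in its holder

ROBOT

A 6-joint arm with a two-finger parallel gripper is mounted at the origin on the work surface. World frame = base frame: x ahead of the robot, y to its left, z up, the work surface at z = 0. Lengths are in m, angles in rad, forces in N, time in s.
With the tool pointing down it reaches from about 0.35 to 0.775 m from the base axis. Payload 5.5 kg.
Tool frame: the origin (TCP) lies between the finger pads; the fingertips stand 11 mm ahead of it and the grasp point (between the pads) lies 8 mm behind it (tips_ahead is the distance from the TCP to the fingertips, in m); z points along the fingers, y is the line along which they close (so a half turn about z gives the same grasp; the last joint's range is limited). The gripper opens to 85 mm and grips with 20 to 120 N. Pads are 22 mm wide; open, the fingers measure 114 mm over their backs; the gripper's body (76 mm by 85 mm) begins 54 mm behind the grasp point. The pads swing forward as they close: fully open they stand 13 mm farther back than shut.
Start: joints at [-1.388, 0.313, 0.046, 1.304, 0, 1.431], TCP at [0.182, -0.545, 0.242] pointing down, gripper open.
Joint ranges: [-2.76, 2.76], [-0.86, 1.69], [-1.03, 1.26], [-2.2, 2.34], [-1.47, 1.5], [-3.14, 3.14]. Speed limits (rad/s): [2.57, 2.57, 3.14, 3.14, 3.14, 3.14].

INTERFACE

Orientations are given as a unit quaternion [w, x, y, z].
In Python, from workcell import * gives the robot as it stands. The module is installed in compiled form; this text tells all that it offers.
- The arm moves only by the tool jog_arm, never from a script. Its argument "moves" is a list of rows, each an object with "fingers": the closure, from 0 (fully open) to 1 (shut); "slide": the shift along the tool's x, y, z in mm, a list of three; "angular": the turn, a rotation vector about the tool's x, y, z in degrees, a list of three. A call has 1 to 10 rows; each row is the pose to reach, as a shift and turn from the pose commanded when the call began, along the tool's axes at that moment; what a row does not reach only later rows make up. A row lasts 1/12 s, in which the tool goes at most 41.7 mm and 7.16 degrees, less where a joint would pass 70% of its speed; a pose out of reach is approached as far as the arm can. A call with a gripper value outside its range is refused whole. The fingers move at their own pace and stop on an object; "squeeze" is the grip in N (left out, the last holds). Time passes only in rows, so rows that repeat a pose let the fingers close. It gives the time, the measured TCP pose, the force, the opening and the grip force at its end, in the units of the state.
- get_state(): the state, without advancing time (a new reading comes with each control period).
- read_camera(name): name is "scene" or "top"; returns a dict with "color" (384x512x3 uint8, red, green, blue), "fovy" (degrees; the focal length in pixels is half the picture's height over the tangent of half this angle, whatever the lens; pixels are square), "cx", "cy" (the principal point, pixels), "world_from_camera" (4x4, takes a point from camera to world coordinates). Camera axes: x right, y down, z forward; pixel columns grow to the right and rows downward; lengths in m; the calibration is good to about 2 mm. A picture is of the moment at which its call begins. There is no depth.
- hand_in(): hands the job in; it is judged then, once.
Trained networks look in a picture, given as the dict that the camera call returned (one of the last four; its "shot" number tells which), for a name from the list of things; names that differ only in an ending like _2 or _b are one class to them, and where a whole thing is asked for, a point or a joint stands for the part that bears it (a point fixed in the world has none). Each returns a list of dicts, best first, with "p" (0 to 1); they miss things now and then, are a little off and sometimes report something else, mostly with a low value. They report only what shows in the picture. A call takes as long as a camera call.
- look_for(target, picture): "point" ([column, row] in pixels, amid what is visible of it).
- tip_of(target, picture): "point" ([column, row] in pixels: a listed point, or the origin of a listed thing).
The state is a dict: "clock": time; "joint_pos": joint angles; "qvel": joint speeds; "tau": joint torques, N m; "tcp_pos": TCP position; "orientation": TCP orientation; "wrist_force": force on the tool from outside, world axes, zero at the start; "ft_torque": the same for the moment, N m; "finger_gap": finger opening in m; "grip_force": force on a finger pad.
Only numpy, scipy, OpenCV 4.12 (cv2) and the standard library are available. Lean on these libraries where they do the work, as an engineer would, in place of code of your own. Each camera call takes 0.05 s, during which the arm holds its last target. There are 200 camera calls.

TASK

Slide the small framed screen, flat as it lies, along the two guides of the screen holder and under their lips, until its front rail meets the sprung bar at the back. Then let go and swing both locking levers fully in behind the frame, so that they press it home against the spring, and leave the other things on the table where they are.

Things in the scene. Friction and masses are not known exactly. Their poses are not given: they have to be found in the camera images.
- screen_center (a point): (Lengths in mm.) Centre (half-way up) of the loose screen: aluminium frame 140 long (x) x 120 wide (y) x 30 high, rails 20 wide, thin green mesh 4 above the underside in the 100 x 80 opening; 0.35 kg. Lies flat, left or right of the holder, long side roughly along the table's x; same both ways round. Any rail can be pinched from above, one finger inside the frame.
- holder: (Lengths in mm.) Screen holder fixed to the table: grey base plate 6 thick (196 wide, x -16 to 172, short ramp up to its front edge), two aluminium guide walls along x with lips, back wall at x 166. Origin: middle of the mouth, at table height; x points into the holder (slide-in direction, away from the robot), y left, z up.
- holder_guides (a point): Middle of the inner ends of the lead-ins, on the base's top, 28 into the holder; axes as the holder. Guide walls are 124 apart inside from holder x 28 to 172; flared lead-ins from x 10 (142 apart) to 28. Lips overhang each wall by 6 inwards, from x 40 to 172; their underside is 41 above the table (35 above the base), their top 45.
- holder_home (a point): Where the screen's centre lies when fully home: holder x 77, y 0, 21 above the table, its long side along the holder's x, its near rail just beyond the closed levers.
- buffer (a joint): Sprung black bar across the holder's back, 90 wide, front face at holder x 139 when free; 0 = free, grows as pushed back (m, max 0.012). The screen first touches it with its centre at holder x 69 and pushes it 8 mm when home. The spring gives 1.2 N at first touch, 3.3 N at home: it may push an unlocked screen back out that far.
- lever_left (a joint): Left (+y) locking lever, a steel arm 14 wide on an upright pin, 55 from pin to knob. 0 = pointing straight out of the holder (-x), negative = spread outwards (to -0.6), 1.571 rad = fully in at its stop, pointing to the holder's middle behind the screen's near rail. Starts open (-0.55 to 0). Stiff: stays where left; 2 to 4 N at the knob turns it, more as it presses the screen.
- lever_right (a joint): Right (-y) locking lever, the mirror image: the same values, 1.571 = fully in.
- lever_left_knob (a point): Axis of the left lever's upright black knob, diameter 14, from 14 to 76 above the table; this point is 62 above the table. Its arm spans heights 14 to 26.
- lever_right_knob (a point): The same point of the right lever's knob.
- lever_left_pivot (a point): On the left lever's pin axis, 62 above the table (pin at x 0, y +80 of the holder). The knob runs on a radius of 55 about it; seen from above, closing turns it counterclockwise.
- lever_right_pivot (a point): On the right lever's pin axis (x 0, y -80 of the holder), 62 above the table; closing turns it clockwise.
- ink_tub: Loose black ink tub, diameter 84, 85 high, on the other side of the holder from the screen; origin under its centre. Leave alone.
- squeegee: Wooden squeegee standing on its rubber edge, 32 x 180 x 55 mm, long side across the table; origin under its centre. Leave alone.
- tape_roll: Cardboard roll of tape, diameter 90, 25 high, lying flat; origin under its centre. Leave alone.
- cleaner_jar: Amber jar with white cap, diameter 60, 75 high; origin under its centre. Leave alone.
- ink_spatula: Ink spatula with a wooden handle lying flat on the right of the table, about 280 mm long, its x along it; origin about its middle. Leave alone.
- screen: The same loose screen; origin under its centre, axes as above.

How it is judged:
By the outcome, as a careful person would: the job done as asked, in the order asked, and still so for the second after the job is handed in, with the robot touching nothing.
It also fails if it takes over 72 s, if anything falls off the work surface, if the arm or the gripper's body presses on something with over 40 N, if the wrist force passes 120 N, or if a joint passes its speed limit or range.

## Working session

There is one attempt and no reset: what is moved stays moved. The work goes in short steps, Python scripts to look and compute and a tool call to move; the robot and the scene stay as the last step left them, time stands still between calls to the robot, and variables do not carry over. Pictures are saved under pics/ and viewed, at most 10 in all, crops included, and the job is handed in when it is done.

Besides the shell and the picture viewer there is one more tool, called after "Call:" as a command line: name --argument value ..., lists and objects as JSON in quotes. jog_arm: Moves the arm, as the interface text tells. Its arguments: {"type":"object","properties":{"moves":{"type":"array","items":{"type":"object","properties":{"fingers":{"type":"number"},"slide":{"type":"array","items":{"type":"number"}},"angular":{"type":"array","items":{"type":"number"}}}}},"squeeze":{"type":"number"}},"required":["moves"]}

```bash
mkdir -p pics
cat > h.py <<'E'
from workcell import *
import numpy as np, cv2
def ray(pic,pt):
    f=192/np.tan(np.radians(pic["fovy"])/2) if pic["color"].shape[0]==384 else None
    T=np.array(pic["world_from_camera"])
    d=T[:3,:3]@np.array([(pt[0]-pic["cx"])/f,(pt[1]-pic["cy"])/f,1])
    return T[:3,3],d
def at(pic,pt,z):
    o,d=ray(pic,pt); return (o+d*(z-o[2])/d[2])
def proj(pic,P):
    f=192/np.tan(np.radians(pic["fovy"])/2); T=np.array(pic["world_from_camera"])
    c=T[:3,:3].T@(np.array(P)-T[:3,3]); return np.array([pic["cx"]+f*c[0]/c[2],pic["cy"]+f*c[1]/c[2]])
def save(pic,n): cv2.imwrite("pics/"+n+".png",pic["color"][:,:,::-1])
E
python3 - <<'E'
from h import *
np.set_printoptions(precision=4,suppress=True)
Z=dict(screen_center=.015,holder=0,holder_guides=.006,holder_home=.021,lever_left_knob=.062,lever_right_knob=.062,lever_left_pivot=.062,lever_right_pivot=.062,ink_tub=0,squeegee=0,tape_roll=0,cleaner_jar=0,ink_spatula=0,screen=0)
for c in("top","scene"):
    p=read_camera(c); save(p,c+"0"); print(c,p["fovy"],np.array(p["world_from_camera"])[:3,3])
    for n,z in Z.items():
        for r in tip_of(n,p)[:2]: print(n,np.round(r["point"],1),round(r["p"],2),at(p,r["point"],z))
s=get_state();print(s)
E
```

```text
top 48.828476308649996 [ 0.4493 -0.0038  1.4541]
screen_center [169.  221.9] 0.76 [0.4847 0.2982 0.015 ]
holder [258.9 175.7] 0.81 [ 0.6356 -0.0108  0.    ]
holder_guides [257.6 169.9] 0.9 [ 0.6551 -0.0069  0.006 ]
holder_guides [168.  221.5] 0.64 [0.4863 0.3035 0.006 ]
holder_home [252.8 156.7] 0.76 [0.6992 0.0083 0.021 ]
lever_left_knob [227.6 195. ] 0.57 [0.5664 0.0946 0.062 ]
lever_left_knob [170.6 220.4] 0.34 [0.4883 0.283  0.062 ]
lever_right_knob [287.5 185.8] 0.49 [ 0.5912 -0.1042  0.062 ]
lever_left_pivot [233.5 181.3] 0.91 [0.6113 0.0741 0.062 ]
lever_right_pivot [280.5 174.9] 0.72 [ 0.6283 -0.0823  0.062 ]
lever_right_pivot [353.2 151.9] 0.69 [ 0.6987 -0.3277  0.062 ]
ink_tub [354.9 199.4] 0.57 [ 0.5438 -0.3392  0.    ]
squeegee [162.2 154.5] 0.61 [0.7195 0.3236 0.    ]
tape_roll [353.9 152.9] 0.51 [ 0.7062 -0.3443  0.    ]
tape_roll [358.1 200.1] 0.27 [ 0.5411 -0.3501  0.    ]
cleaner_jar [109.8 209.4] 0.93 [0.5336 0.504  0.    ]
ink_spatula [419.1 209.5] 0.66 [ 0.5027 -0.5582  0.    ]
screen [171.2 222.9] 0.63 [0.4814 0.2938 0.    ]
scene 56.921544687266724 [1.2318 0.425
[... 903 characters left out ...]
aner_jar [319.8 283. ] 0.17 [0.7341 0.3292 0.    ]
ink_spatula [160.3 132.1] 0.83 [ 0.4983 -0.5735  0.    ]
screen [349.  224.3] 0.77 [0.4817 0.3129 0.    ]
screen [350.1 222. ] 0.42 [0.4707 0.3121 0.    ]
{'clock': 1.5, 'joint_pos': array([-1.3876,  0.3132,  0.0461,  1.3036,  0.    ,  1.4312]), 'qvel': array([-0.0012,  0.0002, -0.0006, -0.0011,  0.002 , -0.0025]), 'tau': array([  0.001 , -48.0466,  29.8809,   0.0004,  -0.0001,   0.    ]), 'tcp_pos': array([ 0.1824, -0.5453,  0.2423]), 'orientation': array([0.    , 0.987 , 0.1607, 0.    ]), 'wrist_force': array([ 0.1612, -0.4595, -0.2174]), 'ft_torque': array([-0.0045, -0.0124,  0.0587]), 'grip_force': 0.0, 'finger_gap': 0.08591916513960156}
```

Run:
```python
import cv2
a=cv2.imread("pics/top0.png")[110:270,90:370]; cv2.imwrite("pics/topc.png",cv2.resize(a,None,fx=2.85,fy=2.85,interpolation=cv2.INTER_CUBIC))
```

```text
(no output)
```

View pics/topc.png

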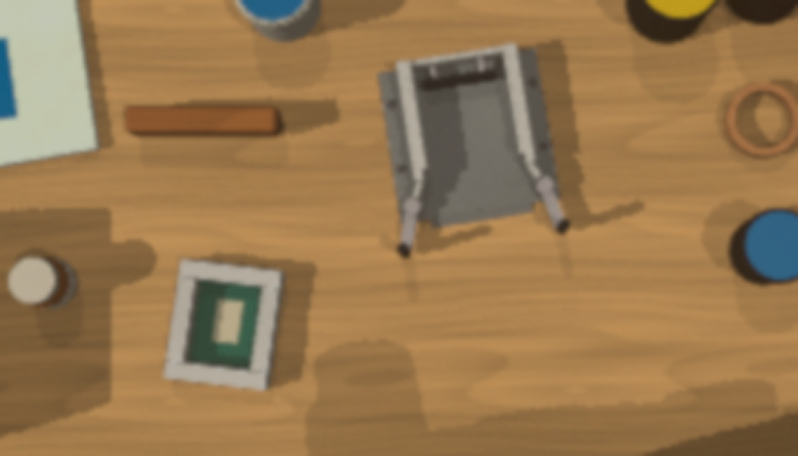

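View pics/scene0.png

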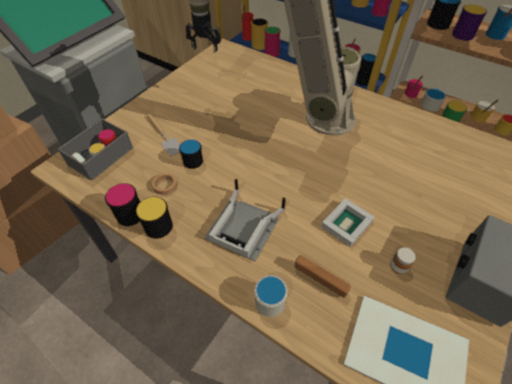

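```bash
cat > fit.py <<'E'
from h import *
from scipy.optimize import least_squares, minimize
np.set_printoptions(precision=4,suppress=True)
PTS=dict(holder=(0,0,0),holder_guides=(.028,0,.006),holder_home=(.077,0,.021),lever_left_pivot=(0,.08,.062),lever_right_pivot=(0,-.08,.062))
def tf(q,P):
    P=np.atleast_2d(np.array(P,float));c,s=np.cos(q[2]),np.sin(q[2])
    return np.c_[q[0]+c*P[:,0]-s*P[:,1],q[1]+s*P[:,0]+c*P[:,1],P[:,2]]
def mask(p,lo=55):
    im=cv2.resize(p["color"],None,fx=4,fy=4,interpolation=cv2.INTER_CUBIC)
    return im,cv2.cvtColor(im,cv2.COLOR_RGB2HSV)
def hull(p,q,P): return cv2.convexHull(np.array([(proj(p,x)+.5)*4-.5 for x in tf(q,P)],np.float32))
SC=[(a*.07,b*.06,z) for a in(1,-1) for b in(1,-1) for z in(0,.03)]
def screen_fit(pics,q0,z0=0,sat=60):
    ms=[]
    P=np.array(SC)+[0,0,z0]
    for p in pics:
        im,hsv=mask(p); h=hull(p,q0,P)
        roi=np.zeros(hsv.shape[:2],np.uint8); cv2.fillConvexPoly(roi,h.astype(int),1); roi=cv2.dilate(roi,np.ones((33,33)))
        m=((hsv[...,1]<sat)&(hsv[...,2]>100)).astype(np.uint8)&roi
        cs,_=cv2.findContours(m,cv2.RETR_EXTERNAL,cv2.CHAIN_APPROX_NONE); c=max(cs,key=cv2.contourArea)
        m=np.zeros_like(m); cv2.drawContours(m,[cv2.convexHull(c)],-1,1,-1); ms.append(m)
    def cost(v):
        q=np.array(q0)+np.array(v)*[.01,.01,.1]; t=0
        for p,m in zip(pics,ms):
            r=np.zeros_like(m); cv2.fillConvexPoly(r,np.round(hull(p,q,P)*16).astype(int),1,shift=4)
            t+=(r!=m).sum()/m.sum()
        return t
    b=minimize(cost,[0,0,0],method="Nelder-Mead",options=dict(initial_simplex=[[0,0,0],[1,0,0],[0,1,0],[0,0,1]],xatol=.005,fatol=1e-5))
    return np.array(q0)+b.x*[.01,.01,.1],b.fun
E
python3 - <<'E'
from fit import *
ps=[read_camera("top"),read_camera("scene")]
print("screen both",screen_fit(ps,[.485,.305,-.12])); 
for p in ps: print(screen_fit([p],[.485,.305,-.12]))
obs=[]
for p in ps:
    for n,P in PTS.items():
        r=tip_of(n,p)
        r=[k for k in r if np.linalg.norm(at(p,k["point"],.02)[:2]-[.65,0])<.13]
        if r: obs.append((p,n,P,np.array(r[0]["point"])))
def fit(o):
    f=lambda q:np.concatenate([proj(p,tf(q,P)[0])-x for p,n,P,x in o])
    return least_squares(f,[.635,-.005,.15],loss="soft_l1")
q=fit(obs); print("holder",q.x); print([(n,r) for (p,n,P,x),r in zip(obs,q.fun.reshape(-1,2).round(1))])
print(fit([o for o in obs if o[0] is ps[0]]).x,fit([o for o in obs if o[0] is ps[1]]).x)
q=q.x
# overlay
L=[[(-.016,.098,.006),(-.016,-.098,.006),(.172,-.098,.006),(.172,.098,.006),(-.016,.098,.006)],[(.04,.056,.045),(.172,.056,.045)],[(.04,-.056,.045),(.172,-.056,.045)]]
out=[]
for p,k in zip(ps,((190,110,),(200,170))):
    im=cv2.resize(p["color"],None,fx=8,fy=8,interpolation=cv2.INTER_CUBIC)
    for l in L: cv2.polylines(im,[np.round([(proj(p,x)+.5)*8 for x in tf(q,l)]).astype(int)],False,(255,0,0),1)
    out.append(im[k[1]*8:k[1]*8+96*8,k[0]*8:k[0]*8+110*8])
cv2.imwrite("pics/ov1.png",cv2.resize(np.hstack(out),(800,349),interpolation=cv2.INTER_AREA)[:,:,::-1])
E
```

```text
screen both (array([ 0.4808,  0.3026, -0.1458]), np.float64(0.11430143601119677))
(array([ 0.4805,  0.3003, -0.1471]), np.float64(0.030773585668648146))
(array([ 0.4803,  0.3043, -0.1566]), np.float64(0.04926153988610584))
holder [ 0.6245 -0.0053  0.1951]
[('holder', array([-2.4, -0.8])), ('holder_guides', array([-33.3, -17.9])), ('holder_home', array([-0.3,  2.5])), ('lever_left_pivot', array([ 0.6, -0.7])), ('lever_right_pivot', array([1.8, 0.3])), ('holder', array([-1.7, -0.4])), ('holder_home', array([-1.1, -1.3])), ('lever_left_pivot', array([ 1.5, -2.6])), ('lever_right_pivot', array([1. , 0.7]))]
[ 0.623  -0.0075  0.2077] [ 0.6275 -0.0021  0.1529]
```

View pics/ov1.png

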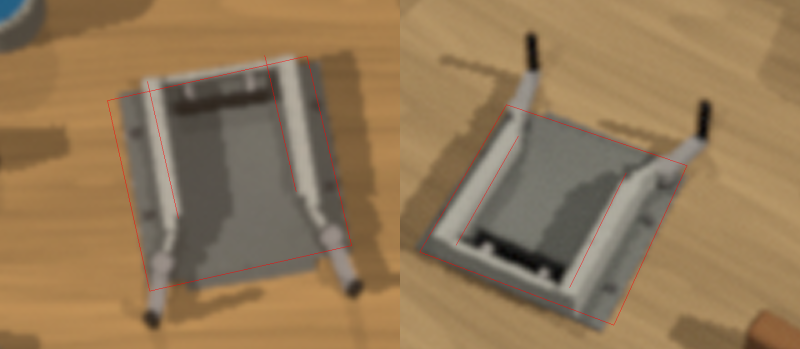

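```bash
cat >> fit.py <<'E'
HL=[[(.0,.098,.006),(.172,.098,.006)],[(.0,-.098,.006),(.172,-.098,.006)],[(.042,.056,.045),(.165,.056,.045)],[(.042,-.056,.045),(.165,-.056,.045)],[(-.016,.06,.0),(-.016,-.06,.0)]]
def holder_fit(p,q0,use=range(5),rng=.012):
    im=cv2.GaussianBlur(cv2.resize(p["color"],None,fx=4,fy=4,interpolation=cv2.INTER_CUBIC),(0,0),3).astype(np.float32)
    im=cv2.cvtColor(im/255,cv2.COLOR_RGB2LAB)
    S=np.concatenate([np.array(HL[i][0])+np.linspace(0,1,40)[:,None]*(np.array(HL[i][1])-HL[i][0]) for i in use])
    gx,gy=[cv2.Sobel(im,cv2.CV_32F,a,b) for a,b in((1,0),(0,1))]
    D=np.concatenate([np.tile(np.array(HL[i][1])-HL[i][0],(40,1)) for i in use])
    def cost(v):
        q=np.array(q0)+np.array(v)*[.01,.01,.1]
        W=tf(q,S); a=np.array([proj(p,x) for x in W]); b=np.array([proj(p,x) for x in tf(q,S+.01*D)])
        n=(b-a)[:,::-1]*[1,-1]; n/=np.linalg.norm(n,axis=1)[:,None]
        m=((a+.5)*4-.5).astype(np.float32)
        f=lambda g:cv2.remap(g,m[:,:1],m[:,1:],cv2.INTER_LINEAR)[:,0]
        g=f(gx)*n[:,:1]+f(gy)*n[:,1:]
        return -np.minimum(np.linalg.norm(g,axis=1),60).mean()
    from scipy.optimize import differential_evolution
    b=differential_evolution(cost,[(-1.5,1.5),(-1.5,1.5),(-.7,.7)],seed=1,maxiter=40,popsize=12)
    return np.array(q0)+b.x*[.01,.01,.1],b.fun
def overlay(ps,qs,name,L=HL,rois=((190,110),(200,170))):
    out=[]
    for p,q,k in zip(ps,qs,rois):
        im=cv2.resize(p["color"],None,fx=8,fy=8,interpolation=cv2.INTER_CUBIC)
        for l in L: cv2.polylines(im,[np.round([(proj(p,x)+.5)*8 for x in tf(q,l)]).astype(int)],False,(255,0,0),1)
        out.append(im[k[1]*8:k[1]*8+96*8,k[0]*8:k[0]*8+110*8])
    cv2.imwrite("pics/"+name+".png",cv2.resize(np.hstack(out),(800,349),interpolation=cv2.INTER_AREA)[:,:,::-1])
E
python3 - <<'E'
from fit import *
ps=[read_camera("top"),read_camera("scene")]
qs=[]
for p in ps:
    r=holder_fit(p,[.627,-.008,.165]); print(r); qs.append(r[0])
overlay(ps,qs,"ov2")
for p,q in zip(ps,qs):
    for n in("lever_left_knob","lever_right_knob"):
        for r in tip_of(n,p)[:2]:
            w=at(p,r["point"],.062); d=w[:2]-q[:2]; c,s=np.cos(q[2]),np.sin(q[2]); print(n,round(r["p"],2),w[:2],"holder",c*d[0]+s*d[1],-s*d[0]+c*d[1])
E
```

```text
(array([ 0.6124, -0.0072,  0.1317]), np.float64(-21.11148165475026))
(array([ 0.6164, -0.002 ,  0.1233]), np.float64(-17.9585208928803))
lever_left_knob 0.52 [0.5579 0.0862] holder -0.041743579883240775 0.09976167904889092
lever_right_knob 0.44 [ 0.5843 -0.1019] holder -0.04024036245959367 -0.09020248885953358
lever_left_knob 0.63 [0.5697 0.082 ] holder -0.03603118589921554 0.08901717394894218
lever_left_knob 0.19 [0.6657 0.027 ] holder 0.05252181464416916 0.022619375409115426
lever_right_knob 0.54 [ 0.5889 -0.0987] holder -0.03913413272228285 -0.09265661452500504
```

View pics/ov2.png

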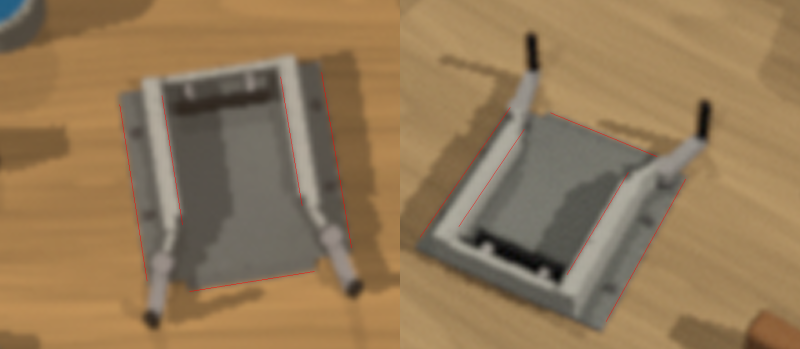

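Call:
jog_arm --moves '[{"fingers":0,"slide":[40,-10,0]},{"fingers":0,"slide":[80,-20,0]},{"fingers":0,"slide":[120,-40,0],"angular":[0,0,-7]},{"fingers":0,"slide":[150,-65,0],"angular":[0,0,-14]},{"fingers":0,"slide":[175,-95,0],"angular":[0,0,-21]},{"fingers":0,"slide":[195,-130,0],"angular":[0,0,-28]},{"fingers":0,"slide":[215,-165,0],"angular":[0,0,-35]},{"fingers":0,"slide":[235,-200,0],"angular":[0,0,-42]},{"fingers":0,"slide":[255,-235,0],"angular":[0,0,-49]},{"fingers":0,"slide":[275,-270,0],"angular":[0,0,-56]}]'

```text
schema error: expected keys fingers, slide, angular
```

Call:
jog_arm --moves '[{"fingers":0,"slide":[40,-10,0],"angular":[0,0,0]},{"fingers":0,"slide":[80,-20,0],"angular":[0,0,0]},{"fingers":0,"slide":[120,-40,0],"angular":[0,0,-7]},{"fingers":0,"slide":[150,-65,0],"angular":[0,0,-14]},{"fingers":0,"slide":[175,-95,0],"angular":[0,0,-21]},{"fingers":0,"slide":[195,-130,0],"angular":[0,0,-28]},{"fingers":0,"slide":[215,-165,0],"angular":[0,0,-35]},{"fingers":0,"slide":[235,-200,0],"angular":[0,0,-42]},{"fingers":0,"slide":[255,-235,0],"angular":[0,0,-49]},{"fingers":0,"slide":[275,-270,0],"angular":[0,0,-56]}]'

```text
clock: 3.23
tcp_pos: [0.3575, -0.2002, 0.2424]
orientation: [0.0, 0.794, 0.607, 0.0]
wrist_force: [1.0, -0.1, -0.2]
finger_gap: 0.0855
grip_force: 0.0
```

```bash
cat >> h.py <<'E'
def go(x,y,z,head):
    s=get_state(); q=s["orientation"]; a=2*np.arctan2(q[2],q[1]); d=np.array([x,y,z])-s["tcp_pos"]
    print("slide",np.round([1000*(np.cos(a)*d[0]+np.sin(a)*d[1]),1000*(np.sin(a)*d[0]-np.cos(a)*d[1]),-1000*d[2]],1),"ang z",round(-np.degrees((head-a+np.pi)%(2*np.pi)-np.pi),2),"head now",round(a,4),q)
E
python3 -c "
from h import *
go(.4211,.3113,.12,1.421)"
```

```text
slide [510.3 -72.6 122.4] ang z -6.61 head now 1.3057 [3.63885742e-04 7.94359064e-01 6.07448380e-01 1.02792245e-04]
```

Call:
jog_arm --moves '[{"fingers":0,"slide":[40,-15,0],"angular":[0,0,-3]},{"fingers":0,"slide":[80,-30,0],"angular":[0,0,-6.6]},{"fingers":0,"slide":[120,-45,0],"angular":[0,0,-6.6]},{"fingers":0,"slide":[160,-60,0],"angular":[0,0,-6.6]},{"fingers":0,"slide":[200,-72,0],"angular":[0,0,-6.6]},{"fingers":0,"slide":[240,-72.6,0],"angular":[0,0,-6.6]},{"fingers":0,"slide":[280,-72.6,0],"angular":[0,0,-6.6]},{"fingers":0,"slide":[320,-72.6,10],"angular":[0,0,-6.6]},{"fingers":0,"slide":[360,-72.6,20],"angular":[0,0,-6.6]},{"fingers":0,"slide":[398,-72.6,30],"angular":[0,0,-6.6]}]'

```text
clock: 4.07
tcp_pos: [0.3943, 0.2035, 0.2124]
orientation: [0.0, 0.76, 0.651, 0.001]
wrist_force: [0.7, -1.7, -0.1]
finger_gap: 0.0853
grip_force: 0.0
```

```bash
python3 -c "
from h import *
go(.4211,.3113,.018,1.421)"
```

```text
slide [110.6   9.9 194.4] ang z -0.26 head now 1.4165 [4.59011576e-04 7.59501906e-01 6.50504315e-01 8.82803316e-04]
```

Call:
jog_arm --moves '[{"fingers":0,"slide":[38,3,10],"angular":[0,0,-0.2]},{"fingers":0,"slide":[76,6,25],"angular":[0,0,-0.2]},{"fingers":0,"slide":[110,10,45],"angular":[0,0,-0.2]},{"fingers":0,"slide":[110,10,80],"angular":[0,0,-0.2]},{"fingers":0,"slide":[110,10,115],"angular":[0,0,-0.2]},{"fingers":0,"slide":[110,10,140],"angular":[0,0,-0.2]},{"fingers":0,"slide":[110,10,140],"angular":[0,0,-0.2]}]'

```text
clock: 4.65
tcp_pos: [0.417, 0.3064, 0.0671]
orientation: [-0.001, 0.758, 0.652, -0.005]
wrist_force: [-1.4, -1.1, -0.1]
finger_gap: 0.0858
grip_force: 0.0
```

```bash
python3 -c "
from h import *
go(.4211,.3113,.018,1.421)
p=read_camera('scene'); im=cv2.resize(p['color'],None,fx=6,fy=6,interpolation=cv2.INTER_CUBIC)[6*150:6*250,6*290:6*420]; cv2.imwrite('pics/g1.png',im[:,:,::-1])"
```

```text
slide [ 5.5  3.3 49.1] ang z -0.08 head now 1.4195 [-0.00106424  0.75849963  0.6516552  -0.00476205]
```

View pics/g1.png

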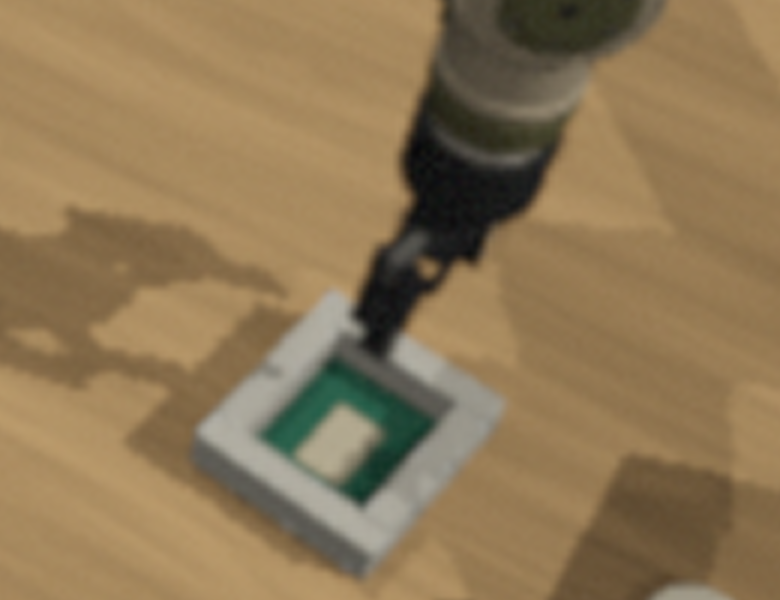

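Call:
jog_arm --squeeze 40 --moves '[{"fingers":0,"slide":[5,3,20],"angular":[0,0,0]},{"fingers":0,"slide":[5,3,40],"angular":[0,0,0]},{"fingers":0,"slide":[5,3,49],"angular":[0,0,0]},{"fingers":0,"slide":[5,3,49],"angular":[0,0,0]},{"fingers":0,"slide":[5,3,49],"angular":[0,0,0]}]'

```text
clock: 5.12
tcp_pos: [0.4252, 0.3126, 0.0245]
orientation: [0.0, 0.759, 0.651, 0.0]
wrist_force: [-0.7, -0.1, 0.4]
finger_gap: 0.0855
grip_force: 0.0
```

```bash
python3 -c "
from h import *
go(.4211,.3113,.018,1.421)
print(get_state()['wrist_force'])"
```

```text
slide [-1.9 -3.8  6.5] ang z -0.14 head now 1.4186 [1.34513727e-04 7.58833744e-01 6.51284252e-01 3.93237824e-04]
[-0.66415709 -0.10030832  0.41495906]
```

Commanded pose matters (measurements lag slightly); adjust and close.

Call:
jog_arm --squeeze 40 --moves '[{"fingers":0,"slide":[-2,-4,6],"angular":[0,0,0]},{"fingers":0,"slide":[-2,-4,6],"angular":[0,0,0]},{"fingers":1,"slide":[-2,-4,6],"angular":[0,0,0]},{"fingers":1,"slide":[-2,-4,6],"angular":[0,0,0]},{"fingers":1,"slide":[-2,-4,6],"angular":[0,0,0]},{"fingers":1,"slide":[-2,-4,6],"angular":[0,0,0]},{"fingers":1,"slide":[-2,-4,6],"angular":[0,0,0]},{"fingers":1,"slide":[-2,-4,6],"angular":[0,0,0]},{"fingers":1,"slide":[-2,-4,6],"angular":[0,0,0]},{"fingers":1,"slide":[-2,-4,6],"angular":[0,0,0]}]'

```text
clock: 5.95
tcp_pos: [0.421, 0.3113, 0.0177]
orientation: [0.0, 0.759, 0.651, 0.001]
wrist_force: [0.6, -1.9, 3.3]
finger_gap: 0.0192
grip_force: 40.4
```

```bash
python3 -c "
from h import *
go(.4607,-.0244,.11,1.699)"
```

```text
slide [-325.8   90.1  -92.3] ang z -16.06 head now 1.4187 [2.93971488e-04 7.58769729e-01 6.51358661e-01 5.53860491e-04]
```

Call:
jog_arm --moves '[{"fingers":1,"slide":[0,0,-15],"angular":[0,0,0]},{"fingers":1,"slide":[0,0,-40],"angular":[0,0,0]},{"fingers":1,"slide":[-10,0,-65],"angular":[0,0,-1]},{"fingers":1,"slide":[-30,5,-92],"angular":[0,0,-3]},{"fingers":1,"slide":[-55,10,-92],"angular":[0,0,-5]},{"fingers":1,"slide":[-85,20,-92],"angular":[0,0,-7]},{"fingers":1,"slide":[-115,30,-92],"angular":[0,0,-9]},{"fingers":1,"slide":[-145,40,-92],"angular":[0,0,-11]},{"fingers":1,"slide":[-175,50,-92],"angular":[0,0,-13]},{"fingers":1,"slide":[-205,60,-92],"angular":[0,0,-14]}]'

```text
clock: 6.78
tcp_pos: [0.4473, 0.0981, 0.1084]
orientation: [-0.001, 0.673, 0.74, -0.001]
wrist_force: [0.5, -0.3, -1.9]
finger_gap: 0.0191
grip_force: 39.7
```

Call:
jog_arm --moves '[{"fingers":1,"slide":[-30,3,0],"angular":[0,0,-1]},{"fingers":1,"slide":[-60,5,0],"angular":[0,0,-2]},{"fingers":1,"slide":[-90,5,0],"angular":[0,0,-2]},{"fingers":1,"slide":[-110,3,0],"angular":[0,0,-2]},{"fingers":1,"slide":[-122,0,0],"angular":[0,0,-2]},{"fingers":1,"slide":[-122,0,0],"angular":[0,0,-2]},{"fingers":1,"slide":[-122,0,0],"angular":[0,0,-2]}]'

```text
clock: 7.37
tcp_pos: [0.4588, -0.0223, 0.1084]
orientation: [-0.001, 0.661, 0.75, -0.0]
wrist_force: [0.4, 0.6, -4.3]
finger_gap: 0.0195
grip_force: 39.7
```

```bash
python3 -c "
from h import *
go(.4607,-.0244,.11,1.699)"
```

```text
slide [-2.4  1.6 -1.6] ang z -0.15 head now 1.6963 [-1.19562687e-03  6.61357710e-01  7.50069572e-01 -4.33801859e-04]
```

Call:
jog_arm --moves '[{"fingers":1,"slide":[-2,2,25],"angular":[0,0,0]},{"fingers":1,"slide":[-2,2,50],"angular":[0,0,0]},{"fingers":1,"slide":[-2,2,70],"angular":[0,0,0]},{"fingers":1,"slide":[-2,2,78],"angular":[0,0,0]},{"fingers":1,"slide":[-2,2,78],"angular":[0,0,0]},{"fingers":1,"slide":[-2,2,78],"angular":[0,0,0]}]'

```text
clock: 7.87
tcp_pos: [0.4618, -0.023, 0.0312]
orientation: [-0.001, 0.66, 0.751, -0.0]
wrist_force: [0.1, 0.4, -2.1]
finger_gap: 0.0194
grip_force: 39.7
```

Run:
```python
from fit import *
go(.4607,-.0244,.028,1.699); s=get_state(); t=s["tcp_pos"]; print(t)
a=2*np.arctan2(s["orientation"][2],s["orientation"][1])-np.pi/2
exp=[t[0]+.06*np.cos(a),t[1]+.06*np.sin(a),a]; print("expected screen",exp)
ps=[read_camera("top"),read_camera("scene")]
L=[[(a,b,.04) for a,b in((.07,.06),(.07,-.06),(-.07,-.06),(-.07,.06),(.07,.06))],[(.07,.06,.01),(.07,-.06,.01)],[(.07,.06,.01),(-.07,.06,.01)]]
out=[]
overlay(ps,[exp,exp],"ov3",L,((215,170),(230,145)))
```

```text
slide [-1.2 -1.3  3.2] ang z 0.02 head now 1.6993 [-0.0006  0.6603  0.751  -0.0002]
[ 0.4618 -0.023   0.0312]
expected screen [np.float64(0.5213171807363718), np.float64(-0.015359940558155497), np.float64(0.12847283575337953)]
```

View pics/ov3.png

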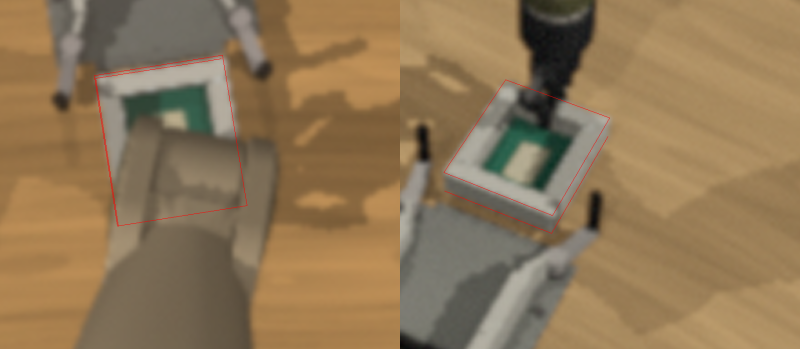

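```bash
cat > cmp.py <<'E'
import fit
from fit import *
H=[np.array([.6124,-.0072,.1317]),np.array([.6164,-.002,.1233])]
def scr(bottom,lines=None):
    s=get_state(); t=s["tcp_pos"]; a=2*np.arctan2(s["orientation"][2],s["orientation"][1])-np.pi/2
    e=np.array([t[0]+.06*np.cos(a),t[1]+.06*np.sin(a),a]); z=bottom+.03
    print("expected",e)
    for k,c in enumerate(("top","scene")):
        p=read_camera(c)
        fit.HL=lines[k] if lines else [[(.07,.055,z),(.07,-.055,z)],[(.065,.06,z),(.0,.06,z)],[(.065,-.06,z),(.0,-.06,z)],[(.05,.035,z),(.05,-.035,z)]]
        q,f=holder_fit(p,e,range(len(fit.HL))); 
        d=q[:2]-H[k][:2]; C,S=np.cos(H[k][2]),np.sin(H[k][2])
        print(c,q,round(f,1),"q-exp",q-e,"in holder",[C*d[0]+S*d[1],-S*d[0]+C*d[1],q[2]-H[k][2]])
E
python3 -c "
from cmp import *
scr(.0132)"
```

```text
expected [ 0.5227 -0.016   0.1281]
top [ 0.5207 -0.0185  0.1313] -23.7 q-exp [-0.002  -0.0025  0.0033] in holder [np.float64(-0.09236185355737507), np.float64(0.0008502947127236732), np.float64(-0.00038304207254971634)]
scene [ 0.5248 -0.0144  0.1127] -18.0 q-exp [ 0.0021  0.0016 -0.0154] in holder [np.float64(-0.09244963755533266), np.float64(-0.0010387486643956365), np.float64(-0.010603681572383838)]
```

Call:
jog_arm --moves '[{"fingers":1,"slide":[0,15,2],"angular":[0,0,0]},{"fingers":1,"slide":[0,30,3],"angular":[0,0,0]},{"fingers":1,"slide":[0,45,3],"angular":[0,0,0]},{"fingers":1,"slide":[0,60,3],"angular":[0,0,0]},{"fingers":1,"slide":[0,70,3],"angular":[0,0,0]},{"fingers":1,"slide":[0,80,3],"angular":[0,0,0]},{"fingers":1,"slide":[0,80,3],"angular":[0,0,0]},{"fingers":1,"slide":[0,80,3],"angular":[0,0,0]}]'

```text
clock: 8.73
tcp_pos: [0.5422, -0.0137, 0.0288]
orientation: [0.001, 0.661, 0.751, 0.0]
wrist_force: [-1.8, -0.3, -2.9]
finger_gap: 0.0193
grip_force: 40.6
```

```bash
cat >> cmp.py <<'E'
A=np.array([.6144,-.0046,.128])
def inh():
    s=get_state(); t=s["tcp_pos"]; a=2*np.arctan2(s["orientation"][2],s["orientation"][1])-np.pi/2
    d=t[:2]-A[:2]; C,S=np.cos(A[2]),np.sin(A[2]); w=s["wrist_force"]
    print("TCP in holder mm",1e3*(C*d[0]+S*d[1]),1e3*(-S*d[0]+C*d[1]),"z",t[2]*1e3,"yaw",a-A[2],"F holder",C*w[0]+S*w[1],-S*w[0]+C*w[1],w[2],"T",s["ft_torque"],"t",s["clock"])
E
python3 -c "
from cmp import *
inh();scr(.0085)"
```

```text
TCP in holder mm -72.74332111276347 0.1649975560560502 z 28.795757054858136 yaw -0.0004344866364077715 F holder -1.784927594235326 -0.03516819787030656 -2.9309786688493924 T [-0.093   0.1869  0.0162] t 8.7333
expected [ 0.6017 -0.0061  0.1276]
top [ 0.5996 -0.0072  0.1183] -16.4 q-exp [-0.0022 -0.0011 -0.0093] in holder [np.float64(-0.012702894254911985), np.float64(0.0016803367081220562), np.float64(-0.013410666063504162)]
scene [ 0.6022 -0.004   0.1288] -17.3 q-exp [0.0005 0.0021 0.0012] in holder [np.float64(-0.014306035051557019), np.float64(-0.00023277685764745964), np.float64(0.005496874092749585)]
```

Call:
jog_arm --moves '[{"fingers":1,"slide":[0,0,2],"angular":[0,0,0]},{"fingers":1,"slide":[0,0,4],"angular":[0,0,0]},{"fingers":1,"slide":[0,8,4],"angular":[0,0,0]},{"fingers":1,"slide":[0,16,4],"angular":[0,0,0]},{"fingers":1,"slide":[0,24,4],"angular":[0,0,0]},{"fingers":1,"slide":[0,32,4],"angular":[0,0,0]},{"fingers":1,"slide":[0,40,4],"angular":[0,0,0]},{"fingers":1,"slide":[0,40,4],"angular":[0,0,0]}]'

```text
clock: 9.5
tcp_pos: [0.5837, -0.0086, 0.0244]
orientation: [0.001, 0.661, 0.751, 0.001]
wrist_force: [0.6, 0.1, -3.1]
finger_gap: 0.0191
grip_force: 40.6
```

```bash
python3 -c "
from cmp import *
inh();scr(.0065)"
```

```text
TCP in holder mm -30.93534417546935 -0.02513054034988197 z 24.407313181940637 yaw -0.0003043140211250739 F holder 0.654668633981225 0.04578978469409019 -3.087160860299937 T [-0.0335  0.1869  0.0509] t 9.5
expected [ 0.6432 -0.0009  0.1277]
top [ 0.6444 -0.0152  0.1231] -8.8 q-exp [ 0.0012 -0.0143 -0.0046] in holder [np.float64(0.030657840528483297), np.float64(-0.012156925423503552), np.float64(-0.00859654136998625)]
scene [ 0.6474 -0.0159  0.1341] -19.1 q-exp [ 0.0041 -0.015   0.0064] in holder [np.float64(0.02900180979029651), np.float64(-0.017633650138593058), np.float64(0.01078996490490726)]
```

Call:
jog_arm --moves '[{"fingers":1,"slide":[0,8,0],"angular":[0,0,0]},{"fingers":1,"slide":[0,16,0],"angular":[0,0,0]},{"fingers":1,"slide":[0,24,0],"angular":[0,0,0]},{"fingers":1,"slide":[0,32,0],"angular":[0,0,0]},{"fingers":1,"slide":[0,38,0],"angular":[0,0,0]},{"fingers":1,"slide":[0,40,0],"angular":[0,0,0]},{"fingers":1,"slide":[0,40,0],"angular":[0,0,0]},{"fingers":1,"slide":[0,40,0],"angular":[0,0,0]}]'

```text
clock: 10.27
tcp_pos: [0.6208, -0.0035, 0.0241]
orientation: [-0.0, 0.661, 0.751, -0.0]
wrist_force: [0.2, -0.2, -1.8]
finger_gap: 0.0188
grip_force: 40.6
```

```bash
python3 -c "
from cmp import *
inh()
p=read_camera('scene'); im=cv2.resize(p['color'],None,fx=6,fy=6,interpolation=cv2.INTER_CUBIC)[6*165:6*265,6*190:6*320]; cv2.imwrite('pics/g2.png',im[:,:,::-1])"
```

```text
TCP in holder mm 6.46130674374 0.3242584395821588 z 24.05334488450026 yaw -0.000604326599240923 F holder 0.19562658130342084 -0.2360673973021139 -1.8369857929905071 T [0.0398 0.1353 0.0149] t 10.2667
```

View pics/g2.png

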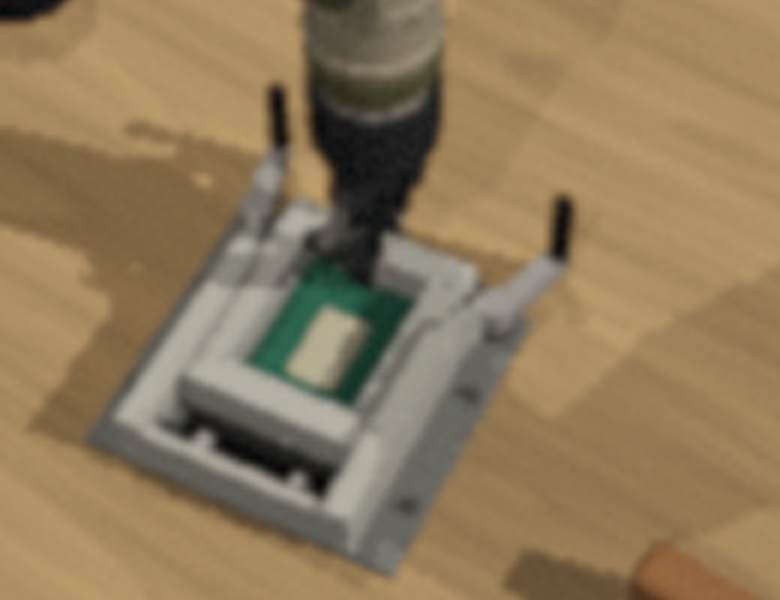

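Call:
jog_arm --moves '[{"fingers":1,"slide":[0,3,0],"angular":[0,0,0]},{"fingers":1,"slide":[0,6,0],"angular":[0,0,0]},{"fingers":1,"slide":[0,6,0],"angular":[0,0,0]},{"fingers":1,"slide":[0,6,0],"angular":[0,0,0]}]'

```text
clock: 10.65
tcp_pos: [0.627, -0.0028, 0.0243]
orientation: [0.0, 0.661, 0.751, 0.0]
wrist_force: [0.1, -0.1, -3.3]
finger_gap: 0.0194
grip_force: 40.5
```

```bash
python3 -c "
from cmp import *
inh()"
```

```text
TCP in holder mm 12.703295325100001 0.2124167244516818 z 24.29515502375111 yaw -0.0006609997348515639 F holder 0.0859183603641959 -0.1060250887171834 -3.348949142107485 T [-0.029   0.2253  0.0316] t 10.65
```

Call:
jog_arm --moves '[{"fingers":1,"slide":[0,2,0],"angular":[0,0,0]},{"fingers":1,"slide":[0,4,0],"angular":[0,0,0]},{"fingers":1,"slide":[0,4,0],"angular":[0,0,0]},{"fingers":1,"slide":[0,4,0],"angular":[0,0,0]}]'

```text
clock: 10.98
tcp_pos: [0.6309, -0.0023, 0.0243]
orientation: [0.0, 0.661, 0.751, -0.0]
wrist_force: [0.8, 0.3, -2.5]
finger_gap: 0.0195
grip_force: 40.5
```

```bash
python3 -c "
from cmp import *
for i in range(5): inh(); p=read_camera('scene')
im=cv2.resize(p['color'],None,fx=8,fy=8,interpolation=cv2.INTER_CUBIC)[8*190:8*264,8*195:8*290]; cv2.imwrite('pics/g3.png',im[:,:,::-1])"
```

```text
TCP in holder mm 16.689636519670326 0.19473229103809334 z 24.270709944252836 yaw -0.0006976245974047446 F holder 0.791322849156153 0.22177391938102703 -2.4726875384977705 T [-0.019   0.1924  0.0641] t 10.9833
TCP in holder mm 16.540446816378424 0.24083942337998177 z 24.234004417981694 yaw -0.0006372442602521344 F holder 0.9478662442714286 -0.5887028689593646 -3.4486631464374664 T [-0.0152  0.178   0.0216] t 11.0333
TCP in holder mm 16.450800231122034 0.29348915268008136 z 24.204358151551965 yaw -0.0006192202981393224 F holder -0.18032709445452177 -0.08954832439572245 -3.5941096108696944 T [-0.0335  0.1901 -0.0091] t 11.0833
TCP in holder mm 16.42928522619007 0.24126042957170513 z 24.233816434016674 yaw -0.0007513580512791274 F holder -0.22099177365202485 0.2843124570583878 -3.1738972885628844 T [-0.0583  0.1887  0.026 ] t 11.1333
TCP in holder mm 16.413444121924783 0.25967252994092693 z 24.23274101338586 yaw -0.0007068341986088411 F holder -0.4175474315598096 -0.6062049717447083 -3.356688925922879 T [-0.0255  0.2305 -0.0593] t 11.1833
```

View pics/g3.png

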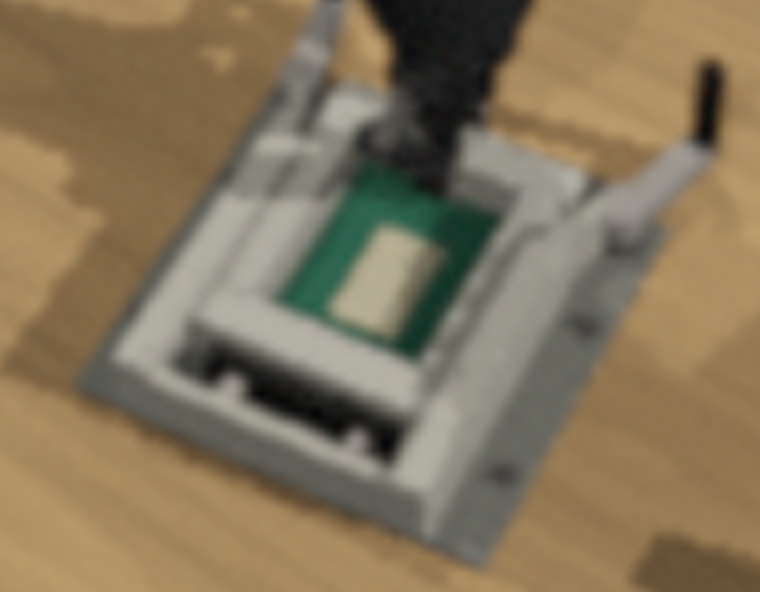

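Run:
```python
from cmp import *
z=.0363
l=[[(.07,.05,z),(.07,-.05,z)],[(.05,.035,z),(.05,-.035,z)],[(.05,.04,z),(-.03,.04,z)],[(.05,-.04,z),(-.03,-.04,z)]]
scr(0,[[l[0],l[1]],l])
p=read_camera("scene")
s=get_state(); C=np.array([H[1][0],H[1][1],H[1][2]])
# overlay: front edge for centre x 69 (buffer touch) and 77 (home), buffer front face at 139 free
L=[[(x,.05,z),(x,-.05,z)] for x in(.139,.147)]
overlay([p,p],[C,C],"ov4",L+[[(.166,.09,.0),(.166,-.09,.0)]],((200,180),(200,180)))
im=cv2.imread("pics/ov4.png"); cv2.imwrite("pics/ov4.png",cv2.resize(im[100:,:280],None,fx=2.4,fy=2.4))
```

```text
expected [0.6902 0.0054 0.1273]
top [ 0.7046 -0.0065  0.0573] -6.2 q-exp [ 0.0144 -0.0118 -0.07  ] in holder [np.float64(0.09145762408689255), np.float64(-0.011380484007567793), np.float64(-0.07438510170512137)]
scene [0.6933 0.0064 0.1368] -22.4 q-exp [0.0032 0.0011 0.0095] in holder [np.float64(0.07738420581321537), np.float64(-0.0010845319041747417), np.float64(0.013542249983271373)]
```

View pics/ov4.png

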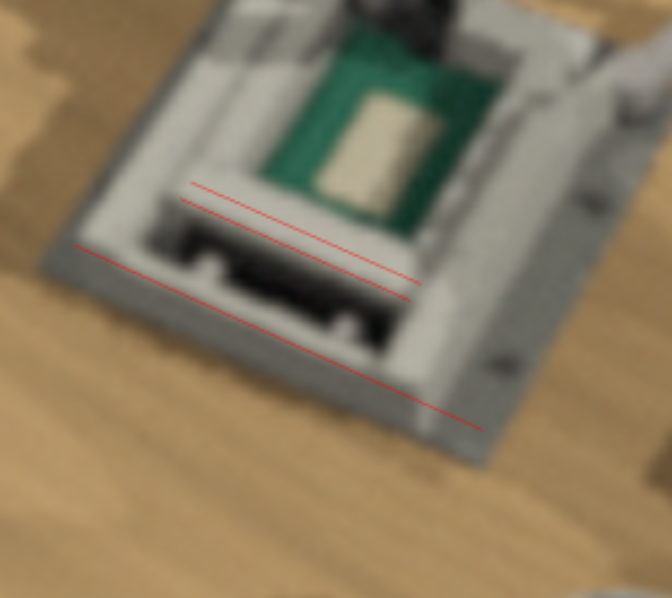

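Call:
jog_arm --moves '[{"fingers":0.6,"slide":[0,0,0],"angular":[0,0,0]},{"fingers":0.5,"slide":[0,0,0],"angular":[0,0,0]},{"fingers":0.5,"slide":[0,0,0],"angular":[0,0,0]},{"fingers":0.5,"slide":[0,0,0],"angular":[0,0,0]},{"fingers":0.5,"slide":[0,0,-25],"angular":[0,0,0]},{"fingers":0.5,"slide":[0,0,-60],"angular":[0,0,0]},{"fingers":0.5,"slide":[0,0,-95],"angular":[0,0,0]},{"fingers":1,"slide":[0,0,-95],"angular":[0,0,0]},{"fingers":1,"slide":[0,0,-95],"angular":[0,0,0]},{"fingers":1,"slide":[0,0,-95],"angular":[0,0,0]}]'

```text
clock: 12.22
tcp_pos: [0.6308, -0.0022, 0.1194]
orientation: [0.0, 0.661, 0.751, 0.0]
wrist_force: [-0.6, 1.0, -0.6]
finger_gap: 0.007
grip_force: 0.0
```

Run:
```python
from cmp import *
inh()
z=.036
l=[[(.07,.05,z),(.07,-.05,z)],[(.05,.035,z),(.05,-.035,z)],[(.05,.04,z),(-.03,.04,z)],[(.05,-.04,z),(-.03,-.04,z)]]
scr(0,[[l[0],l[1]],l])
for k,c in enumerate(("top","scene")):
    p=read_camera(c); q=H[k]
    for n,sg in(("lever_left_knob",1),("lever_right_knob",-1)):
        def cost(a):
            pass
        for r in tip_of(n,p)[:2]:
            w=at(p,r["point"],.062); d=w[:2]-q[:2]; C,S=np.cos(q[2]),np.sin(q[2]); x,y=C*d[0]+S*d[1],-S*d[0]+C*d[1]
            ry=sg*(.08*sg-y); print(c,n,round(r["p"],2),"holder",x,y,"angle",np.arctan2(ry,-x),"rad",np.hypot(ry,x))
```

```text
TCP in holder mm 16.550274571403076 0.2496135134526403 z 119.37966803364888 yaw -0.000688587167790522 F holder -0.5148474979631121 1.0352802068025853 -0.5674746861817557 T [-0.0348 -0.0448 -0.0441] t 12.2167
expected [0.6903 0.0054 0.1273]
top [ 0.6753 -0.0006  0.1597] -3.8 q-exp [-0.015  -0.006   0.0323] in holder [np.float64(0.06322638461702319), np.float64(-0.0016977973311969362), np.float64(0.027950943920096616)]
scene [0.6935 0.0065 0.1258] -21.6 q-exp [ 0.0032  0.0011 -0.0015] in holder [np.float64(0.07751001830743239), np.float64(-0.0010707583086514254), np.float64(0.0024919957857735403)]
top lever_right_knob 0.47 holder -0.049726450771169474 -0.08830746173273565 angle -0.16553450288985896 rad 0.050415610942826115
scene lever_left_knob 0.62 holder -0.041096379225393824 0.09135993998772754 angle -0.2696876760213501 rad 0.042637549436642726
scene lever_right_knob 0.55 holder -0.03732990747591768 -0.094100873846015 angle -0.36116775557964337 rad 0.03990434356535394
```

```bash
cat >> cmp.py <<'E'
def levers(cams=("scene","top")):
    for k,c in((1,"scene"),(0,"top")):
        if c not in cams: continue
        p=read_camera(c); g=cv2.GaussianBlur(p["color"].max(2),(0,0),.7).astype(np.float32)
        for sg in(1,-1):
            best=[]
            for a in np.arange(-.7,1.75,.02):
                P=[(-.055*np.cos(a),sg*(.08-.055*np.sin(a)),z) for z in np.linspace(.032,.074,12)]
                u=np.array([proj(p,x) for x in tf(H[k],P)],np.float32)
                best.append((cv2.remap(g,u[:,:1],u[:,1:],cv2.INTER_LINEAR).mean(),a))
            best.sort(); a=np.mean([b[1] for b in best[:3]])
            w=tf(A,[(-.055*np.cos(a),sg*(.08-.055*np.sin(a)),0)])[0]
            print(c,"LR"[sg<0],"angle",[(round(float(b[0])),round(b[1],2)) for b in best[:4]],"holder",-.055*np.cos(a),sg*(.08-.055*np.sin(a)),"world",w[:2])
E
python3 -c "
from cmp import *
levers()"
```

```text
scene L angle [(78, np.float64(-0.24)), (78, np.float64(-0.26)), (78, np.float64(-0.22)), (81, np.float64(-0.2))] holder -0.05342358861686163 0.09307364445349238 world [0.5495 0.0809]
scene R angle [(34, np.float64(0.78)), (34, np.float64(0.76)), (34, np.float64(0.8)), (34, np.float64(0.74))] holder -0.039100244590675196 -0.041319631943977385 world [ 0.5809 -0.0506]
top L angle [(143, np.float64(1.56)), (143, np.float64(1.58)), (143, np.float64(1.54)), (143, np.float64(1.24))] holder -0.0005937864382045966 0.025003205387351853 world [0.6106 0.0201]
top R angle [(96, np.float64(0.74)), (97, np.float64(0.72)), (97, np.float64(0.76)), (97, np.float64(0.78))] holder -0.04061577073012728 -0.042914164860451964 world [ 0.5796 -0.0523]
```

Run:
```python
import cmp
from cmp import *
old=read_camera
def rc(c):
    p=dict(old(c)); p["color"]=cv2.imread(f"pics/{c}0.png")[:,:,::-1].copy(); return p
cmp.read_camera=rc
levers(); 
cmp.go(*tf(A,[(-.0534,.093,0)])[0][:2],.119,1.699)
```

```text
scene L angle [(74, np.float64(-0.24)), (75, np.float64(-0.22)), (75, np.float64(-0.26)), (77, np.float64(-0.2))] holder -0.05342358861686163 0.09307364445349238 world [0.5495 0.0809]
scene R angle [(71, np.float64(-0.34)), (74, np.float64(-0.32)), (75, np.float64(-0.36)), (80, np.float64(-0.38))] holder -0.051851506604059044 -0.09834179006774478 world [ 0.5755 -0.1088]
top L angle [(110, np.float64(1.36)), (110, np.float64(1.38)), (111, np.float64(1.34)), (111, np.float64(1.4))] holder -0.011508126624027963 0.026217446866057592 world [0.5996 0.0199]
top R angle [(110, np.float64(1.38)), (110, np.float64(1.4)), (110, np.float64(1.36)), (110, np.float64(1.42))] holder -0.010430245721380788 -0.025998055829520195 world [ 0.6074 -0.0317]
slide [ 92.7 -70.    0.1] ang z -0.05 head now 1.6981 [-0.      0.6607  0.7507 -0.0001]
```

Call:
jog_arm --squeeze 35 --moves '[{"fingers":0.35,"slide":[25,-20,0],"angular":[0,0,0]},{"fingers":0.35,"slide":[55,-42,0],"angular":[0,0,0]},{"fingers":0.35,"slide":[80,-60,0],"angular":[0,0,0]},{"fingers":0.35,"slide":[93,-70,0],"angular":[0,0,0]},{"fingers":0.35,"slide":[93,-70,15],"angular":[0,0,0]},{"fingers":0.35,"slide":[93,-70,40],"angular":[0,0,0]},{"fingers":0.35,"slide":[93,-70,65],"angular":[0,0,0]},{"fingers":0.35,"slide":[93,-70,65],"angular":[0,0,0]},{"fingers":0.35,"slide":[93,-70,65],"angular":[0,0,0]}]'

```text
clock: 13.57
tcp_pos: [0.5482, 0.0811, 0.0534]
orientation: [-0.001, 0.661, 0.751, -0.001]
wrist_force: [0.4, -0.9, 0.7]
finger_gap: 0.0558
grip_force: 0.0
```

```bash
python3 -c "
from cmp import *
inh()
p=read_camera('scene'); im=cv2.resize(p['color'],None,fx=6,fy=6,interpolation=cv2.INTER_CUBIC)[6*160:6*260,6*200:6*330]; cv2.imwrite('pics/g5.png',im[:,:,::-1])"
```

```text
TCP in holder mm -54.75863788997598 93.49076591650035 z 53.42422276654778 yaw -0.0006228387954571035 F holder 0.3057688595561996 -0.9732313751225798 0.6588874949818322 T [-0.0225 -0.0594  0.0211] t 13.5667
```

View pics/g5.png

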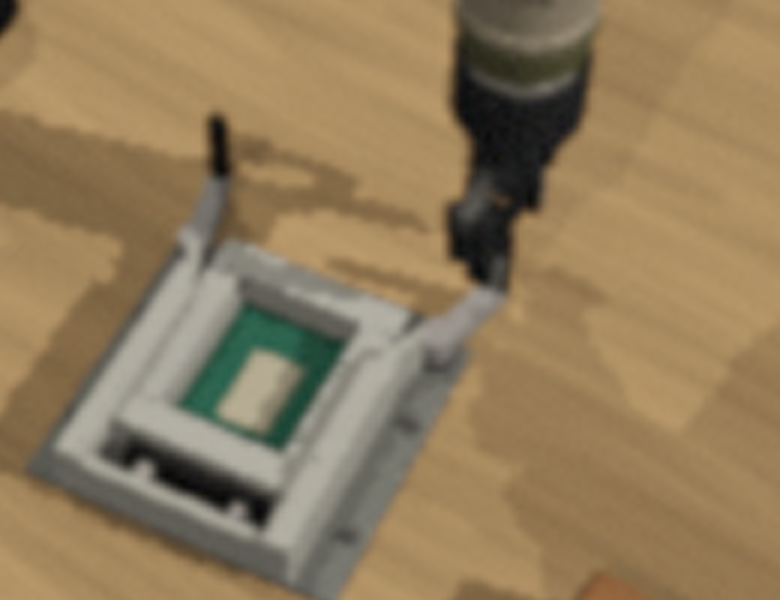

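Call:
jog_arm --squeeze 35 --moves '[{"fingers":1,"slide":[0,0,0],"angular":[0,0,0]},{"fingers":1,"slide":[0,0,0],"angular":[0,0,0]},{"fingers":1,"slide":[0,0,0],"angular":[0,0,0]},{"fingers":1,"slide":[0,0,0],"angular":[0,0,0]},{"fingers":1,"slide":[0,0,0],"angular":[0,0,0]},{"fingers":1,"slide":[0,0,0],"angular":[0,0,0]},{"fingers":1,"slide":[0,0,0],"angular":[0,0,0]}]'

```text
clock: 14.2
tcp_pos: [0.5604, 0.0801, 0.0573]
orientation: [0.008, 0.661, 0.75, 0.006]
wrist_force: [23.6, -2.0, -13.4]
finger_gap: 0.013
grip_force: 35.2
```

```bash
python3 -c "
from cmp import *
inh()
s=get_state(); t=s['tcp_pos']
# arc rows in tool axes (tool x ~ holder y, tool y ~ holder x) from current angle -0.24
a0=-.24
f=lambda a:np.array([-55*np.cos(a),80-55*np.sin(a)])
for a in np.arange(-.24,1.58,.0905): d=f(a)-f(a0); print('%.2f [%.1f, %.1f]'%(a,d[1],d[0]))
"
```

```text
TCP in holder mm -42.79841944748089 90.88348661934437 z 57.349512831931754 yaw -0.0022671393097176695 F holder 23.142267412253233 -5.042432971679089 -13.351482849912138 T [-0.3774 -3.8434 -0.117 ] t 14.2
-0.24 [0.0, 0.0]
-0.15 [-4.9, -1.0]
-0.06 [-9.8, -1.5]
0.03 [-14.8, -1.5]
0.12 [-19.8, -1.2]
0.21 [-24.7, -0.3]
0.30 [-29.5, 0.9]
0.39 [-34.2, 2.6]
0.48 [-38.7, 4.7]
0.57 [-43.0, 7.3]
0.67 [-47.0, 10.1]
0.76 [-50.8, 13.4]
0.85 [-54.2, 17.0]
0.94 [-57.4, 20.8]
1.03 [-60.1, 25.0]
1.12 [-62.5, 29.3]
1.21 [-64.5, 33.9]
1.30 [-66.0, 38.6]
1.39 [-67.2, 43.5]
1.48 [-67.8, 48.4]
1.57 [-68.1, 53.4]
```

Call:
jog_arm --moves '[{"fingers":1,"slide":[-2,6,0],"angular":[0,0,0]},{"fingers":1,"slide":[-2,12,0],"angular":[0,0,0]},{"fingers":1,"slide":[-2,12,0],"angular":[0,0,0]},{"fingers":1,"slide":[-2,12,0],"angular":[0,0,0]},{"fingers":1,"slide":[-2,12,0],"angular":[0,0,0]}]'

```text
clock: 14.62
tcp_pos: [0.5608, 0.0804, 0.0572]
orientation: [0.0, 0.661, 0.751, -0.0]
wrist_force: [-8.7, -1.2, 16.7]
finger_gap: 0.0129
grip_force: 36.9
```

```bash
python3 -c "
from cmp import *
inh()"
```

```text
TCP in holder mm -42.273065964161944 91.18846601099571 z 57.15774159821259 yaw -0.0008831610818210711 F holder -8.77340243339555 -0.057062026932807264 16.727504679002212 T [-0.1806  1.7579 -0.0793] t 14.6167
```

Call:
jog_arm --moves '[{"fingers":0.5,"slide":[0,0,0],"angular":[0,0,0]},{"fingers":0.35,"slide":[0,0,0],"angular":[0,0,0]},{"fingers":0.35,"slide":[0,0,0],"angular":[0,0,0]},{"fingers":0.35,"slide":[0,0,-30],"angular":[0,0,0]},{"fingers":0.35,"slide":[0,0,-65],"angular":[0,0,0]},{"fingers":0.35,"slide":[-30,20,-65],"angular":[0,0,0]},{"fingers":0.35,"slide":[-60,40,-65],"angular":[0,0,0]},{"fingers":0.35,"slide":[-91,58,-65],"angular":[0,0,0]},{"fingers":0.35,"slide":[-91,58,-65],"angular":[0,0,0]},{"fingers":0.35,"slide":[-91,58,-65],"angular":[0,0,0]}]'

```text
clock: 15.45
tcp_pos: [0.6319, -0.0041, 0.1189]
orientation: [0.0, 0.662, 0.75, 0.0]
wrist_force: [-0.2, -0.5, -0.4]
finger_gap: 0.0554
grip_force: 0.0
```

Run:
```python
from cmp import *
inh(); go(.6309,-.0022,.0243,1.6985)
z=.036
l=[[(.07,.05,z),(.07,-.05,z)],[(.05,.035,z),(.05,-.035,z)],[(.05,.04,z),(-.03,.04,z)],[(.05,-.04,z),(-.03,-.04,z)]]
scr(0,[l[:2],l])
# holder refit with back edge x=.172 z=.006 instead of the front
import fit
for c,q in(("scene",H[1]),("top",H[0])):
    p=read_camera(c)
    fit.HL=[[(.0,.098,.006),(.16,.098,.006)],[(.0,-.098,.006),(.16,-.098,.006)],[(.06,.056,.045),(.165,.056,.045)],[(.06,-.056,.045),(.165,-.056,.045)],[(.172,.06,.0),(.172,-.06,.0)]]
    print(c,fit.holder_fit(p,q+[.006,0,0]))
```

```text
TCP in holder mm 17.387895760093446 -1.691988016704986 z 118.90579727641092 yaw -0.003582050072666987 F holder -0.21893377550507392 -0.4947682047618598 -0.4481032899400146 T [ 0.0225  0.0477 -0.0282] t 15.45
slide [ 2.  -0.7 94.6] ang z -0.19 head now 1.6952 [0.0002 0.6618 0.7497 0.0001]
expected [0.6914 0.0034 0.1244]
top [ 0.6764 -0.001   0.1123] -3.9 q-exp [-0.015  -0.0044 -0.0121] in holder [np.float64(0.06425626259138113), np.float64(-0.0022949494306255397), np.float64(-0.019382187623126115)]
scene [0.6934 0.0065 0.1271] -21.4 q-exp [0.002  0.0031 0.0027] in holder [np.float64(0.07750718867493468), np.float64(-0.0010232596717155654), np.float64(0.0038140731096849984)]
scene (array([ 0.633 , -0.    ,  0.1279]), np.float64(-15.392151149494875))
top (array([ 0.6334, -0.0043,  0.1324]), np.float64(-9.981580347069075))
```

Call:
jog_arm --squeeze 40 --moves '[{"fingers":0.35,"slide":[2,-1,30],"angular":[0,0,-0.2]},{"fingers":0.35,"slide":[2,-1,60],"angular":[0,0,-0.2]},{"fingers":0.35,"slide":[2,-1,85],"angular":[0,0,-0.2]},{"fingers":0.35,"slide":[2,-1,94],"angular":[0,0,-0.2]},{"fingers":0.35,"slide":[2,-1,94],"angular":[0,0,-0.2]},{"fingers":1,"slide":[2,-1,94],"angular":[0,0,-0.2]},{"fingers":1,"slide":[2,-1,94],"angular":[0,0,-0.2]},{"fingers":1,"slide":[2,-1,94],"angular":[0,0,-0.2]},{"fingers":1,"slide":[2,-1,94],"angular":[0,0,-0.2]},{"fingers":1,"slide":[2,-1,94],"angular":[0,0,-0.2]}]'

```text
clock: 16.48
tcp_pos: [0.6311, -0.0005, 0.0276]
orientation: [0.002, 0.659, 0.752, 0.001]
wrist_force: [-0.5, 0.7, 6.2]
finger_gap: 0.0193
grip_force: 40.9
```

Run:
```python
from cmp import *
inh()
```

```text
TCP in holder mm 17.07200008739618 1.937076124542888 z 27.566558790725974 yaw 0.002957571499770162 F holder -0.4478134923332996 0.7653062797239814 6.1930548762017485 T [0.0952 0.2587 0.0907] t 16.4833
```

Call:
jog_arm --moves '[{"fingers":1,"slide":[0,2,0],"angular":[0,0,0]},{"fingers":1,"slide":[0,4,0],"angular":[0,0,0]},{"fingers":1,"slide":[0,6,0],"angular":[0,0,0]},{"fingers":1,"slide":[0,6,0],"angular":[0,0,0]},{"fingers":1,"slide":[0,6,0],"angular":[0,0,0]}]'

```text
clock: 16.9
tcp_pos: [0.6325, -0.0002, 0.0275]
orientation: [-0.001, 0.66, 0.752, -0.002]
wrist_force: [-13.6, -2.3, 16.6]
finger_gap: 0.019
grip_force: 42.2
```

Run:
```python
from cmp import *
for i in range(6): inh(); p=read_camera("scene")
```

```text
TCP in holder mm 18.477961001878533 2.0641972111276146 z 27.52405837206339 yaw 0.0022006435365996557 F holder -13.763677611787188 -0.5108918494658143 16.58599245221132 T [-0.3413  2.2762 -0.0256] t 16.9
TCP in holder mm 18.50392344260501 2.0697099697858414 z 27.552492581085996 yaw 0.0022236633643241133 F holder -14.293059580218756 0.6621515943760476 16.772493909974138 T [-0.3681  2.3263  0.0251] t 16.95
TCP in holder mm 18.48535720907029 2.0330983844266433 z 27.536281782118316 yaw 0.0021760890850101022 F holder -13.021664379488422 0.05151855390653548 17.52036462749845 T [-0.3838  2.2938  0.0357] t 17.0
TCP in holder mm 18.494174830265923 2.02972846761655 z 27.539995278870737 yaw 0.002131663318580057 F holder -13.876274026311126 -1.4442882199157827 16.95023277385796 T [-0.3248  2.3474  0.0449] t 17.05
TCP in holder mm 18.523868345570573 2.0319082469858363 z 27.55194622042338 yaw 0.0021768230901179075 F holder -14.426423157343775 -0.7140779418896768 17.082425667499496 T [-0.3318  2.2596 -0.0147] t 17.1
TCP in holder mm 18.484480167508025 2.055274372909704 z 27.515376788782294 yaw 0.0021952549724154613 F holder -13.38323328545994 0.3442928487350656 17.047353245757318 T [-0.273   2.3289  0.0298] t 17.15
```

Call:
jog_arm --moves '[{"fingers":1,"slide":[0,0,-2],"angular":[0,0,0]},{"fingers":1,"slide":[0,0,-4],"angular":[0,0,0]},{"fingers":1,"slide":[0,0,-4],"angular":[0,0,0]},{"fingers":1,"slide":[0,0,-4],"angular":[0,0,0]}]'

```text
clock: 17.53
tcp_pos: [0.6351, 0.0003, 0.029]
orientation: [-0.0, 0.659, 0.752, -0.0]
wrist_force: [-1.2, -0.2, -2.4]
finger_gap: 0.019
grip_force: 39.7
```

Run:
```python
from cmp import *
for i in range(3): inh(); p=read_camera("scene")
z=.036
l=[[(.07,.05,z),(.07,-.05,z)],[(.05,.035,z),(.05,-.035,z)],[(.05,.04,z),(-.03,.04,z)],[(.05,-.04,z),(-.03,-.04,z)]]
scr(0,[l[:2],l])
```

```text
TCP in holder mm 21.198235075973617 2.231533969334576 z 28.973514640121643 yaw 0.002715640087596616 F holder -1.210902539883485 -0.08312586576543121 -2.3952141124569644 T [-0.1103  0.3899  0.04  ] t 17.5333
TCP in holder mm 21.30941240523562 2.245267622391351 z 28.89759768502143 yaw 0.002725702968095045 F holder -1.6274417393048275 -0.72361259341186 -2.4160407312057 T [-0.1171  0.3604  0.0378] t 17.5833
TCP in holder mm 21.337120191969667 2.2661522078073943 z 28.856779275787904 yaw 0.002758893975252641 F holder -2.3901142200820544 -0.866537458433145 -2.3679015128903966 T [-0.1035  0.4025  0.0199] t 17.6333
expected [0.6948 0.0082 0.1308]
top [ 0.7036 -0.0066  0.0608] -5.1 q-exp [ 0.0088 -0.0148 -0.07  ] in holder [np.float64(0.0904885366649609), np.float64(-0.011407267994467766), np.float64(-0.07094839137803623)]
scene [0.6981 0.0068 0.1332] -24.4 q-exp [ 0.0033 -0.0014  0.0024] in holder [np.float64(0.08219086918085156), np.float64(-0.001334805876564562), np.float64(0.00985107237598408)]
```

Call:
jog_arm --squeeze 35 --moves '[{"fingers":0.6,"slide":[0,0,0],"angular":[0,0,0]},{"fingers":0.45,"slide":[0,0,0],"angular":[0,0,0]},{"fingers":0.45,"slide":[0,0,0],"angular":[0,0,0]},{"fingers":0.45,"slide":[0,0,0],"angular":[0,0,0]},{"fingers":0.45,"slide":[0,0,-30],"angular":[0,0,0]},{"fingers":0.45,"slide":[0,0,-65],"angular":[0,0,0]},{"fingers":0.45,"slide":[0,0,-90],"angular":[0,0,0]},{"fingers":0.45,"slide":[30,-22,-90],"angular":[0,0,0]},{"fingers":0.45,"slide":[60,-45,-90],"angular":[0,0,0]},{"fingers":0.45,"slide":[88,-64,-90],"angular":[0,0,0]}]'

```text
clock: 18.62
tcp_pos: [0.5601, 0.0799, 0.1203]
orientation: [0.001, 0.66, 0.751, 0.001]
wrist_force: [-0.2, 1.1, 0.3]
finger_gap: 0.047
grip_force: 0.0
```

Call:
jog_arm --moves '[{"fingers":0.45,"slide":[0,0,0],"angular":[0,0,0]},{"fingers":0.45,"slide":[0,0,0],"angular":[0,0,0]},{"fingers":0.45,"slide":[0,0,0],"angular":[0,0,0]}]'

```text
clock: 18.87
tcp_pos: [0.5615, 0.0793, 0.1199]
orientation: [0.001, 0.659, 0.752, 0.001]
wrist_force: [0.5, -0.9, -0.2]
finger_gap: 0.047
grip_force: 0.0
```

Run:
```python
from cmp import *
inh(); go(*tf(A,[(-.0427,.0912,0)])[0][:2],.058,1.6988)
z=.036
l=[[(.07,.05,z),(.07,-.05,z)],[(.05,.035,z),(.05,-.035,z)],[(.05,.04,z),(-.03,.04,z)],[(.05,-.04,z),(-.03,-.04,z)]]
scr(0,[l[:2],l])
```

```text
TCP in holder mm -41.76624685732907 90.00570479126098 z 119.9353543078328 yaw 0.00342506158771394 F holder 0.35875472577754475 -0.9245911652300848 -0.16735763647695884 T [-0.0141 -0.019  -0.031 ] t 18.8667
slide [ 1.2 -0.9 61.9] ang z 0.2 head now 1.7022 [0.0009 0.6591 0.752  0.0006]
expected [0.621  0.0872 0.1314]
top [0.6234 0.102  0.0851] -10.3 q-exp [ 0.0024  0.0148 -0.0463] in holder [np.float64(0.025201804767558747), np.float64(0.10677365072680568), np.float64(-0.046622213780977584)]
scene [0.636  0.0809 0.1052] -5.6 q-exp [ 0.015  -0.0063 -0.0262] in holder [np.float64(0.029607914697825928), np.float64(0.07986537737839812), np.float64(-0.018063871883430227)]
```

Call:
jog_arm --squeeze 35 --moves '[{"fingers":0.45,"slide":[1,-1,25],"angular":[0,0,0]},{"fingers":0.45,"slide":[1,-1,50],"angular":[0,0,0]},{"fingers":0.45,"slide":[1,-1,62],"angular":[0,0,0]},{"fingers":0.45,"slide":[1,-1,62],"angular":[0,0,0]},{"fingers":1,"slide":[1,-1,62],"angular":[0,0,0]},{"fingers":1,"slide":[1,-1,62],"angular":[0,0,0]},{"fingers":1,"slide":[1,-1,62],"angular":[0,0,0]},{"fingers":1,"slide":[1,-1,62],"angular":[0,0,0]},{"fingers":1,"slide":[1,-1,62],"angular":[0,0,0]},{"fingers":1,"slide":[1,-1,62],"angular":[0,0,0]}]'

```text
clock: 19.8
tcp_pos: [0.5609, 0.0798, 0.0585]
orientation: [0.001, 0.659, 0.752, 0.001]
wrist_force: [1.8, -2.1, 2.6]
finger_gap: 0.0125
grip_force: 34.4
```

Run:
```python
from cmp import *
inh()
```

```text
TCP in holder mm -42.30762823085158 90.57548677147024 z 58.51592491573695 yaw 0.002565884008084107 F holder 1.5112813476103377 -2.2630480135255495 2.625308326353012 T [-0.4324 -0.2992 -0.0104] t 19.8
```

```bash
cat >> cmp.py <<'E'
for h in H: h[:2]+=.0108*np.array([np.cos(.128),np.sin(.128)])
A[:2]+=.0108*np.array([np.cos(.128),np.sin(.128)])
E
python3 - <<'E'
import cmp
from cmp import *
old=read_camera
def rc(c):
    p=dict(old(c)); p["color"]=cv2.imread(f"pics/{c}0.png")[:,:,::-1].copy(); return p
cmp.read_camera=rc
levers(); inh()
E
```

```text
scene L angle [(43, np.float64(-0.3)), (44, np.float64(-0.32)), (46, np.float64(-0.28)), (48, np.float64(-0.34))] holder -0.052543506901908336 0.09625361136637366 world [0.5607 0.0855]
scene R angle [(50, np.float64(-0.24)), (51, np.float64(-0.22)), (55, np.float64(-0.26)), (59, np.float64(-0.2))] holder -0.05342358861686163 -0.09307364445349238 world [ 0.584  -0.1024]
top L angle [(68, np.float64(-0.3)), (68, np.float64(-0.32)), (68, np.float64(-0.28)), (72, np.float64(-0.34))] holder -0.052543506901908336 0.09625361136637366 world [0.5607 0.0855]
top R angle [(68, np.float64(-0.2)), (69, np.float64(-0.22)), (69, np.float64(-0.18)), (71, np.float64(-0.24))] holder -0.0539036617812683 -0.09092681319372835 world [ 0.5833 -0.1003]
TCP in holder mm -53.12627625848676 90.54549380103182 z 58.47941722855768 yaw 0.002527208826285432 F holder 1.6474536427981636 -2.2584271379045435 3.924367589366004 T [-0.3854 -0.3927 -0.0151] t 19.9
```

Call:
jog_arm --squeeze 45 --moves '[{"fingers":0.6,"slide":[0,0,0],"angular":[0,0,0]},{"fingers":0.6,"slide":[0,0,0],"angular":[0,0,0]},{"fingers":0.6,"slide":[6,0,0],"angular":[0,0,0]},{"fingers":0.6,"slide":[6,0,0],"angular":[0,0,0]},{"fingers":1,"slide":[6,0,0],"angular":[0,0,0]},{"fingers":1,"slide":[6,0,0],"angular":[0,0,0]},{"fingers":1,"slide":[6,0,0],"angular":[0,0,0]},{"fingers":1,"slide":[6,0,0],"angular":[0,0,0]},{"fingers":1,"slide":[6,0,0],"angular":[0,0,0]}]'

```text
clock: 20.65
tcp_pos: [0.5598, 0.0864, 0.0572]
orientation: [0.001, 0.659, 0.752, 0.001]
wrist_force: [5.3, 1.6, -5.1]
finger_gap: 0.0125
grip_force: 43.9
```

Call:
jog_arm --moves '[{"fingers":1,"slide":[-5,-1.4,0],"angular":[0,0,0]},{"fingers":1,"slide":[-10.5,-2.2,0],"angular":[0,0,0]},{"fingers":1,"slide":[-16,-2.5,0],"angular":[0,0,0]},{"fingers":1,"slide":[-21.5,-2.2,0],"angular":[0,0,0]},{"fingers":1,"slide":[-27,-1.4,0],"angular":[0,0,0]},{"fingers":1,"slide":[-32.5,0,0],"angular":[0,0,0]},{"fingers":1,"slide":[-37.7,1.9,0],"angular":[0,0,0]},{"fingers":1,"slide":[-42.6,4.3,0],"angular":[0,0,0]},{"fingers":1,"slide":[-42.6,4.3,0],"angular":[0,0,0]}]'

```text
clock: 21.4
tcp_pos: [0.5685, 0.0449, 0.0573]
orientation: [-0.001, 0.659, 0.752, 0.001]
wrist_force: [1.8, 3.4, 0.4]
finger_gap: 0.0127
grip_force: 44.5
```

Run:
```python
from cmp import *
inh()
```

```text
TCP in holder mm -49.963753242896374 54.93400411421917 z 57.25422722070369 yaw 0.003149568236403888 F holder 2.270697074276581 3.164420696261833 0.3766725072489979 T [ 0.6034 -0.2966  0.1114] t 21.4
```

Call:
jog_arm --moves '[{"fingers":1,"slide":[-4.7,2.9,0],"angular":[0,0,0]},{"fingers":1,"slide":[-9,6.2,0],"angular":[0,0,0]},{"fingers":1,"slide":[-13,10,0],"angular":[0,0,0]},{"fingers":1,"slide":[-16.7,14,0],"angular":[0,0,0]},{"fingers":1,"slide":[-20,18.6,0],"angular":[0,0,0]},{"fingers":1,"slide":[-22.6,23.4,0],"angular":[0,0,0]},{"fingers":1,"slide":[-25,28.4,0],"angular":[0,0,0]},{"fingers":1,"slide":[-26.6,33.6,0],"angular":[0,0,0]},{"fingers":1,"slide":[-27.8,39,0],"angular":[0,0,0]},{"fingers":1,"slide":[-28.5,44.4,0],"angular":[0,0,0]}]'

```text
clock: 22.23
tcp_pos: [0.6119, 0.0152, 0.0573]
orientation: [0.001, 0.661, 0.75, -0.008]
wrist_force: [-10.3, -22.4, 6.1]
finger_gap: 0.0127
grip_force: 45.7
```

Call:
jog_arm --moves '[{"fingers":1,"slide":[-0.2,4,0],"angular":[0,0,0]},{"fingers":1,"slide":[-0.2,6,0],"angular":[0,0,0]},{"fingers":1,"slide":[-0.2,6,0],"angular":[0,0,0]},{"fingers":1,"slide":[-0.2,6,0],"angular":[0,0,0]}]'

```text
clock: 22.57
tcp_pos: [0.6197, 0.0159, 0.0573]
orientation: [0.002, 0.661, 0.75, -0.007]
wrist_force: [-7.6, -19.8, 5.3]
finger_gap: 0.0124
grip_force: 45.6
```

Run:
```python
from cmp import *
inh()
```

```text
TCP in holder mm -2.928747926120379 19.66379460758414 z 57.290483276036944 yaw -0.0013739926935653068 F holder -10.065250904450492 -18.629565973384445 5.263717371957457 T [-3.7971  1.3005  0.4479] t 22.5667
```

Call:
jog_arm --moves '[{"fingers":1,"slide":[-3,2,0],"angular":[0,0,0]},{"fingers":1,"slide":[-5,4,0],"angular":[0,0,0]},{"fingers":1,"slide":[-5,4,0],"angular":[0,0,0]},{"fingers":1,"slide":[-5,4,0],"angular":[0,0,0]}]'

```text
clock: 22.9
tcp_pos: [0.6227, 0.0155, 0.057]
orientation: [-0.001, 0.66, 0.751, -0.005]
wrist_force: [-9.4, -7.2, 7.1]
finger_gap: 0.0125
grip_force: 46.0
```

Run:
```python
from cmp import *
inh()
```

```text
TCP in holder mm -0.04338759504413266 18.832759084446582 z 56.96621586587741 yaw 0.0012273686212836976 F holder -10.267648777450676 -5.924122278104499 7.117376094353146 T [-1.5104  1.8637  0.3527] t 22.9
```

Call:
jog_arm --moves '[{"fingers":1,"slide":[-1,2,0],"angular":[0,0,0]},{"fingers":1,"slide":[-1,4,0],"angular":[0,0,0]},{"fingers":1,"slide":[-1,4,0],"angular":[0,0,0]},{"fingers":1,"slide":[-1,4,0],"angular":[0,0,0]}]'

```text
clock: 23.23
tcp_pos: [0.6234, 0.0152, 0.0569]
orientation: [-0.004, 0.66, 0.751, -0.007]
wrist_force: [-18.0, -6.5, 14.1]
finger_gap: 0.0127
grip_force: 47.1
```

Run:
```python
from cmp import *
inh()
```

```text
TCP in holder mm 0.6117499395321966 18.490213383109563 z 56.86918101238408 yaw 0.0010354119068080037 F holder -18.70393165721448 -4.193087499267891 14.052923009188916 T [-1.4817  3.5774  0.1944] t 23.2333
```

Call:
jog_arm --squeeze 45 --moves '[{"fingers":1,"slide":[0,-4,0],"angular":[0,0,0]},{"fingers":0.6,"slide":[0,-5,0],"angular":[0,0,0]},{"fingers":0.45,"slide":[0,-5,0],"angular":[0,0,0]},{"fingers":0.45,"slide":[0,-5,0],"angular":[0,0,0]},{"fingers":0.45,"slide":[0,-5,-25],"angular":[0,0,0]},{"fingers":0.45,"slide":[0,-5,-55],"angular":[0,0,0]},{"fingers":0.45,"slide":[-30,-15,-60],"angular":[0,0,0]},{"fingers":0.45,"slide":[-60,-30,-60],"angular":[0,0,0]},{"fingers":0.45,"slide":[-90,-45,-60],"angular":[0,0,0]},{"fingers":0.45,"slide":[-111,-57,-60],"angular":[0,0,0]}]'

```text
clock: 24.07
tcp_pos: [0.5889, -0.1018, 0.1177]
orientation: [0.001, 0.659, 0.752, -0.0]
wrist_force: [-0.1, 0.1, -0.3]
finger_gap: 0.047
grip_force: 0.0
```

Call:
jog_arm --moves '[{"fingers":0.45,"slide":[0,0,0],"angular":[0,0,0]},{"fingers":0.45,"slide":[0,0,0],"angular":[0,0,0]},{"fingers":0.45,"slide":[0,0,0],"angular":[0,0,0]}]'

```text
clock: 24.32
tcp_pos: [0.5892, -0.0996, 0.1173]
orientation: [0.0, 0.659, 0.752, 0.0]
wrist_force: [0.3, 0.2, -0.5]
finger_gap: 0.0466
grip_force: 0.0
```

Run:
```python
from cmp import *
inh(); go(*tf(A,[(-.0537,-.092,0)])[0][:2],.058,1.6988)
levers(("scene",))
p=read_camera("scene")
for n in("lever_left_knob","lever_right_knob"):
    for r in tip_of(n,p)[:2]:
        w=at(p,r["point"],.062)[:2]-H[1][:2]; C,S=np.cos(H[1][2]),np.sin(H[1][2]); print(n,r["p"],C*w[0]+S*w[1],-S*w[0]+C*w[1])
```

```text
TCP in holder mm -47.877462755727365 -90.96279322871376 z 117.28505908421762 yaw 0.002684234523906981 F holder 0.29999442052009107 0.13575524232251207 -0.45698387649824956 T [ 0.0071 -0.011  -0.0002] t 24.3167
slide [-1.  -5.8 59.3] ang z 0.15 head now 1.7015 [0.0001 0.6594 0.7518 0.0002]
scene L angle [(46, np.float64(1.6)), (47, np.float64(1.58)), (49, np.float64(1.62)), (50, np.float64(1.56))] holder 0.0016059737265709947 0.025023451832717224 world [0.6235 0.0218]
scene R angle [(50, np.float64(-0.24)), (52, np.float64(-0.22)), (55, np.float64(-0.26)), (61, np.float64(-0.2))] holder -0.05342358861686163 -0.09307364445349238 world [ 0.584  -0.1024]
lever_left_knob 0.57 -0.006302415343031838 0.006556064214784407
lever_right_knob 0.62 -0.05210407386790984 -0.0946876843201538
```

Call:
jog_arm --squeeze 45 --moves '[{"fingers":0.45,"slide":[-4,-6,25],"angular":[0,0,0]},{"fingers":0.45,"slide":[-4,-6,50],"angular":[0,0,0]},{"fingers":0.45,"slide":[-4,-6,60],"angular":[0,0,0]},{"fingers":0.45,"slide":[-4,-6,60],"angular":[0,0,0]},{"fingers":1,"slide":[-4,-6,60],"angular":[0,0,0]},{"fingers":1,"slide":[-4,-6,60],"angular":[0,0,0]},{"fingers":1,"slide":[-4,-6,60],"angular":[0,0,0]},{"fingers":1,"slide":[-4,-6,60],"angular":[0,0,0]},{"fingers":1,"slide":[-4,-6,60],"angular":[0,0,0]},{"fingers":1,"slide":[-4,-6,60],"angular":[0,0,0]}]'

```text
clock: 25.35
tcp_pos: [0.5846, -0.1048, 0.0588]
orientation: [0.001, 0.659, 0.752, 0.001]
wrist_force: [-0.5, 1.6, 6.7]
finger_gap: 0.0123
grip_force: 44.1
```

Run:
```python
from cmp import *
inh()
a0=-.22; f=lambda a:np.array([80-55*np.sin(a),-55*np.cos(a)])
for a in np.r_[-.12:.69:.1,.7:1.58:.0967]: d=f(a)-f(a0 if a<.69 else .68); print('%.2f [%.1f, %.1f]'%(a,-d[0],d[1]))
```

```text
TCP in holder mm -53.18291561172995 -95.53795999794986 z 58.800342586345536 yaw 0.002951691833061987 F holder -0.3329684515082729 1.6787659429444637 6.703205563409297 T [0.281  0.1045 0.0008] t 25.35
-0.12 [5.4, -0.9]
-0.02 [10.9, -1.3]
0.08 [16.4, -1.1]
0.18 [21.8, -0.4]
0.28 [27.2, 0.8]
0.38 [32.4, 2.6]
0.48 [37.4, 4.9]
0.58 [42.1, 7.7]
0.68 [46.6, 10.9]
0.70 [0.8, 0.7]
0.80 [4.7, 4.3]
0.89 [8.3, 8.3]
0.99 [11.4, 12.6]
1.09 [14.1, 17.2]
1.18 [16.3, 22.0]
1.28 [18.1, 27.0]
1.38 [19.4, 32.2]
1.47 [20.2, 37.4]
1.57 [20.4, 42.7]
```

Call:
jog_arm --moves '[{"fingers":1,"slide":[5.4,-0.9,0],"angular":[0,0,0]},{"fingers":1,"slide":[10.9,-1.3,0],"angular":[0,0,0]},{"fingers":1,"slide":[16.4,-1.1,0],"angular":[0,0,0]},{"fingers":1,"slide":[21.8,-0.4,0],"angular":[0,0,0]},{"fingers":1,"slide":[27.2,0.8,0],"angular":[0,0,0]},{"fingers":1,"slide":[32.4,2.6,0],"angular":[0,0,0]},{"fingers":1,"slide":[37.4,4.9,0],"angular":[0,0,0]},{"fingers":1,"slide":[42.1,7.7,0],"angular":[0,0,0]},{"fingers":1,"slide":[46.6,10.9,0],"angular":[0,0,0]},{"fingers":1,"slide":[46.6,10.9,0],"angular":[0,0,0]}]'

```text
clock: 26.18
tcp_pos: [0.5863, -0.0565, 0.0586]
orientation: [-0.001, 0.659, 0.752, -0.001]
wrist_force: [-9.9, 1.0, 12.6]
finger_gap: 0.0128
grip_force: 45.4
```

Run:
```python
from cmp import *
inh()
```

```text
TCP in holder mm -45.27923138794108 -47.87322253888669 z 58.61943565050769 yaw 0.002664284406523776 F holder -9.646204646776388 2.2783340911603567 12.56044297458363 T [ 0.2225  1.6477 -0.1389] t 26.1833
```

Call:
jog_arm --moves '[{"fingers":1,"slide":[4.7,4.3,0],"angular":[0,0,0]},{"fingers":1,"slide":[8.3,8.3,0],"angular":[0,0,0]},{"fingers":1,"slide":[11.4,12.6,0],"angular":[0,0,0]},{"fingers":1,"slide":[14.1,17.2,0],"angular":[0,0,0]},{"fingers":1,"slide":[16.3,22,0],"angular":[0,0,0]},{"fingers":1,"slide":[18.1,27,0],"angular":[0,0,0]},{"fingers":1,"slide":[19.4,32.2,0],"angular":[0,0,0]},{"fingers":1,"slide":[20.2,37.4,0],"angular":[0,0,0]},{"fingers":1,"slide":[20.4,42.7,0],"angular":[0,0,0]},{"fingers":1,"slide":[20.4,44,0],"angular":[0,0,0]}]'

```text
clock: 27.02
tcp_pos: [0.6263, -0.0249, 0.0582]
orientation: [-0.005, 0.658, 0.753, 0.002]
wrist_force: [-9.8, 17.2, 15.7]
finger_gap: 0.0123
grip_force: 46.4
```

Run:
```python
from cmp import *
inh()
```

```text
TCP in holder mm -1.5660015430424992 -21.647402682081363 z 58.15180303638968 yaw 0.00652594812986973 F holder -7.565599882352468 18.356380746073473 15.744463380878866 T [ 3.4053  1.9785 -0.2864] t 27.0167
```

Relieve sideways and press to the stop.

Call:
jog_arm --moves '[{"fingers":1,"slide":[3,2,0],"angular":[0,0,0]},{"fingers":1,"slide":[5,4,0],"angular":[0,0,0]},{"fingers":1,"slide":[5,6,0],"angular":[0,0,0]},{"fingers":1,"slide":[5,7,0],"angular":[0,0,0]},{"fingers":1,"slide":[5,7,0],"angular":[0,0,0]}]'

```text
clock: 27.43
tcp_pos: [0.6286, -0.0238, 0.0578]
orientation: [-0.005, 0.659, 0.752, -0.004]
wrist_force: [-20.4, 1.6, 19.3]
finger_gap: 0.0127
grip_force: 47.4
```

Run:
```python
from cmp import *
inh()
```

```text
TCP in holder mm 0.7962391985170412 -20.8695707158422 z 57.82400042060556 yaw 0.0029953660907963142 F holder -20.006279506076346 4.205696443842999 19.314021248921225 T [ 0.4184  3.6733 -0.0971] t 27.4333
```

Call:
jog_arm --moves '[{"fingers":1,"slide":[0,-4,-2],"angular":[0,0,0]},{"fingers":0.6,"slide":[0,-5,-2],"angular":[0,0,0]},{"fingers":0.45,"slide":[0,-5,-2],"angular":[0,0,0]},{"fingers":0.45,"slide":[0,-5,-2],"angular":[0,0,0]},{"fingers":0.45,"slide":[0,-5,-30],"angular":[0,0,0]},{"fingers":0.45,"slide":[0,-5,-70],"angular":[0,0,0]},{"fingers":0.45,"slide":[0,-40,-90],"angular":[0,0,0]},{"fingers":0.45,"slide":[0,-80,-110],"angular":[0,0,0]},{"fingers":0.45,"slide":[0,-120,-120],"angular":[0,0,0]},{"fingers":0.45,"slide":[0,-160,-120],"angular":[0,0,0]}]'

```text
clock: 28.27
tcp_pos: [0.4789, -0.0468, 0.1801]
orientation: [0.003, 0.659, 0.752, 0.001]
wrist_force: [0.6, -0.8, 0.9]
finger_gap: 0.0469
grip_force: 0.0
```

Call:
jog_arm --moves '[{"fingers":0.45,"slide":[0,-20,0],"angular":[0,0,0]},{"fingers":0.45,"slide":[0,-40,0],"angular":[0,0,0]},{"fingers":0.45,"slide":[0,-40,0],"angular":[0,0,0]},{"fingers":0.45,"slide":[0,-40,0],"angular":[0,0,0]}]'

```text
clock: 28.6
tcp_pos: [0.4382, -0.0515, 0.1781]
orientation: [0.001, 0.66, 0.751, 0.0]
wrist_force: [-0.0, -0.1, 0.8]
finger_gap: 0.0469
grip_force: 0.0
```

Run:
```python
import cmp
from cmp import *
levers()
z=.036
l=[[(.07,.05,z),(.07,-.05,z)],[(.05,.035,z),(.05,-.035,z)],[(.05,.04,z),(-.03,.04,z)],[(.05,-.04,z),(-.03,-.04,z)],[(-.05,.035,z),(-.05,-.035,z)]]
import fit
e=tf(A,[(.077,0,0)])[0]; e[2]=A[2]
for k,c in enumerate(("top","scene")):
    p=read_camera(c); fit.HL=l
    q,f=holder_fit(p,e,range(5)); d=q[:2]-H[k][:2]; C,S=np.cos(H[k][2]),np.sin(H[k][2]); print(c,f,C*d[0]+S*d[1],-S*d[0]+C*d[1],q[2]-H[k][2])
    for n,z0 in(("ink_tub",0),("squeegee",0),("tape_roll",0),("cleaner_jar",0),("ink_spatula",0)):
        r=tip_of(n,p); print(n,at(p,r[0]["point"],0)[:2] if r else None)
```

```text
scene L angle [(45, np.float64(1.6)), (47, np.float64(1.58)), (49, np.float64(1.62)), (49, np.float64(1.56))] holder 0.0016059737265709947 0.025023451832717224 world [0.6235 0.0218]
scene R angle [(46, np.float64(1.62)), (46, np.float64(1.6)), (47, np.float64(1.58)), (49, np.float64(1.64))] holder 0.0016059737265709947 -0.025023451832717224 world [ 0.6299 -0.0278]
top L angle [(58, np.float64(1.56)), (58, np.float64(1.54)), (59, np.float64(1.52)), (59, np.float64(1.58))] holder -0.001693530249535527 0.025026079316698646 world [0.6202 0.0214]
top R angle [(55, np.float64(1.54)), (55, np.float64(1.56)), (56, np.float64(1.52)), (57, np.float64(1.58))] holder -0.001693530249535527 -0.025026079316698646 world [ 0.6266 -0.0283]
top -26.82113032520466 0.07735571640671746 0.00110408635761035 0.0026437207192081535
ink_tub [ 0.5521 -0.3383]
squeegee [0.7174 0.3104]
tape_roll [ 0.7155 -0.3557]
cleaner_jar [0.7198 0.3183]
ink_spatula [ 0.5028 -0.5655]
scene -23.930347681063598 0.07829525299211897 -0.000317358551859364 0.0038311579446818483
ink_tub [ 0.5454 -0.34  ]
squeegee [0.7229 0.3266]
tape_roll [ 0.7082 -0.3543]
cleaner_jar [0.5395 0.5147]
ink_spatula [ 0.4994 -0.5647]
```

Both levers read about 1.57 and the screen sits at x ≈ 77–78, which is home. The other things haven't moved.

```bash
python3 -c "
from workcell import *
print(hand_in())"
```

```text
the job is handed in; nothing more can be done
None
```

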